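Unscrew the cap of the leaning straw tube

TASK

Unscrew the red cap from the clear tube that leans in the wooden holder: turn it anticlockwise until the threads let go, without wrenching it off, then lift it away. Set it down gently, mouth down and flat, in the shallow wooden tray, let go of it, and leave the other things on the shelf where they are.

Things in the scene. Friction and masses are not known exactly. Their poses are not given: they have to be found in the camera images.
- tube: Clear tube, 42 mm wide, 120 mm long, fixed in a dark wooden holder, leaning 30 degrees from vertical, upper end towards the robot (give or take 20 degrees). Origin: on its axis at the shoulder, where the neck begins; z points along the axis, out of the mouth. The neck, under the cap, is 40 mm long and 41 mm wide over its right-handed thread. Nothing else within 60 mm of the axis at the cap.
- cap_center (a point): Centre, half-way up, of the round ribbed red cap: 58 mm wide, 44.5 mm high, 55 to 90 g, mouth below; z points out of its closed top. At the start it is home: this point 24 mm, its top 46 mm from the tube's origin along z. Anticlockwise from above it turns easily, climbing 11 mm a turn (end play 3 mm), free after 1 3/4 turns; then 20 mm more to clear the neck. Let go part-way, it stays.
- tray_in (a point): Centre of the inner floor (148 x 148 mm) of the shallow square wooden tray, 160 x 160 mm, walls 18 mm high, fixed to the glass shelf. z points up, x and y along its sides. It stands to the left or right of the tube, the gourd on the other side.
- holder: Dark wooden holder of the tube, fixed to the glass shelf, base 170 x 100 x 16 mm; origin under the tube's middle, on the shelf (the shelf's top is 10 mm above the work surface).
- gourd: Bystander: terracotta ceramic gourd cup with a steel rim, 88 mm wide, 97 mm high, origin at the centre of its underside.
- sugar_bowl: Bystander: white sugar bowl with steel lid and flap, 88 mm wide, 70 mm high, origin at its underside.
- filter_box: Bystander: blue box of filters with a white sliding door, 90 x 130 x 75 mm, origin at its underside.
- jar: Bystander: green glass jar, 72 mm wide, 120 mm high, origin at its underside.
- bottle: Bystander: amber glass bottle, 60 mm wide, 170 mm high, origin at its underside.
- mug: Bystander: blue mug, 76 mm wide, 85 mm high, origin at its underside.
- spoon: Bystander: steel spoon lying on the shelf, 150 mm long.
Things that resemble listed ones, but are neither listed nor needed, are in the scene too. Of the things shaped like the part that bears cap_center, the red one is meant.

How it is judged:
By the outcome, as a careful person would: the job done as asked, in the order asked, and still so for the second after the job is handed in, with the robot touching nothing.
It also fails if it takes over 72 s, if anything falls off the work surface, if the arm or the gripper's body presses on something with over 40 N, if the wrist force passes 120 N, or if a joint passes its speed limit or range.

ROBOT

A 6-joint arm with a two-finger parallel gripper is mounted at the origin on the work surface. World frame = base frame: x ahead of the robot, y to its left, z up, the work surface at z = 0. Lengths are in m, angles in rad, forces in N, time in s.
With the tool pointing down it reaches from about 0.3 to 0.875 m from the base axis. Payload 6.4 kg.
Tool frame: the origin (TCP) lies between the finger pads; the fingertips stand tip_reach ahead of it and the grasp point (between the pads) is the TCP (tip_reach is the distance from the TCP to the fingertips, in m); z points along the fingers, y is the direction in which the jaws open and shut (so a half turn about z gives the same grasp; the last joint's range is limited). The gripper opens to 85 mm and grips with 20 to 120 N. Pads are 22 mm wide; open, the fingers measure 114 mm over their backs; the gripper's body (76 mm by 85 mm) begins 54 mm behind the grasp point. The pads swing forward as they close: fully open they stand 13 mm farther back than shut.
Start: joints at [0.953, 0.181, 1.607, -0, 1.354, -0.206], TCP at [0.23, 0.527, 0.223] pointing down, gripper open.
Joint ranges: [-2.99, 2.99], [-0.89, 2.07], [0.3, 2.58], [-1.14, 4.28], [0, 2.63], [-3.12, 3.12]. Speed limits (rad/s): [2.57, 2.57, 3.01, 3.14, 3.14, 3.14].

INTERFACE

Orientations are given as [roll, pitch, yaw] about the fixed x, y, z axes, in that order (R = Rz(yaw) Ry(pitch) Rx(roll)).
In Python, from station import * gives the robot as it stands.
- The arm moves only by the tool jog_arm, never from a script. Its argument "steps" is a list of rows, each an object with "claw": the closure in counts, from 0 (fully open) to 255 (shut); "dp": the shift along the tool's x, y, z in cm, a list of three; "roll": the turn about the tool's z in rad. A call has 1 to 10 rows; each row is the pose to reach, as a shift and turn from the pose commanded when the call began, along the tool's axes at that moment; what a row does not reach only later rows make up. A row lasts 1/12 s, in which the tool goes at most 41.7 mm and 7.16 degrees, less where a joint would pass 70% of its speed; a pose out of reach is approached as far as the arm can. A call with a gripper value outside its range is refused whole. The fingers move at their own pace and stop on an object; the grip force is fixed at half the most. Time passes only in rows, so rows that repeat a pose let the fingers close. It gives the time, the measured TCP pose, the force and the opening at its end, in the units of the state.
- state(): the state, without advancing time (a new reading comes with each control period).
- get_image(name): name is "side" or "top"; returns (picture, depth): 400x640x3 uint8, red, green, blue; 400x640 float32, m along the optical axis (not along the pixel's ray), 0 where there is no reading.
- camera_model(name): a dict with "fx", "fy", "cx", "cy" (pixels), "D" ([k1, k2, p1, p2, k3] as OpenCV has them; the pictures are not rectified), "extrinsics" (4x4, takes a point from world to camera coordinates). Camera axes: x right, y up, looking along -z (the intrinsics and any distortion apply to the point x, -y, -z); pixel columns grow to the right and rows downward; lengths in m; the calibration is good to about 2 mm. A picture is of the moment at which its call begins. camera_model takes no time and is no camera call.
- sign_off(): hands the job in, once; it reports no verdict.
The state is a dict: "time_s": time; "joint_pos": joint angles; "joint_vel": joint speeds; "joint_torque": joint torques, N m; "tcp_pos": TCP position; "tool_rot": TCP orientation; "wrist_force": force on the tool from outside, world axes, zero at the start; "torque": the same for the moment, N m; "finger_gap": finger opening in m.
Only numpy, scipy, OpenCV 4.12 (cv2) and the standard library are available. Lean on these libraries where they do the work, as an engineer would, in place of code of your own. Each camera call takes 0.05 s, during which the arm holds its last target. There are 200 camera calls.

## Working session

There is one attempt and no reset: what is moved stays moved. The work goes in short steps, Python scripts to look and compute and a tool call to move; the robot and the scene stay as the last step left them, time stands still between calls to the robot, and variables do not carry over. Pictures are saved under pics/ and viewed, about 8 in all and at most 12, crops included, and the job is handed in when it is done.

Besides the shell and the picture viewer there is one more tool, called as name(argument=value, ...) on one line, values as JSON. jog_arm: Moves the arm, as the interface text tells. Its arguments: {"type":"object","properties":{"steps":{"type":"array"}},"required":["steps"]}

```bash
mkdir -p pics; cat > h.py <<'E'
from station import *
import numpy as np, cv2
from scipy.spatial.transform import Rotation as R
def cloud(name,rgb=None,d=None):
    if d is None: rgb,d=get_image(name)
    m=camera_model(name);K=np.array([[m['fx'],0,m['cx']],[0,m['fy'],m['cy']],[0,0,1]])
    v,u=np.mgrid[0:400,0:640]
    p=cv2.undistortPoints(np.stack([u,v],-1).reshape(-1,1,2).astype(np.float64),K,np.array(m['D'],float)).reshape(400,640,2)
    c=np.stack([p[...,0]*d,-p[...,1]*d,-d],-1)
    E=np.array(m['extrinsics']);w=(c-E[:3,3])@E[:3,:3]
    w[d==0]=np.nan
    return rgb,d,w
E
python3 - <<'E'
from h import *
s=state();print(s['time_s'],s['tcp_pos'],s['tool_rot'],s['finger_gap'],s['wrist_force'],[k for k in s])
for n in('side','top'):
    rgb,d,w=cloud(n);np.savez(n+'0.npz',rgb=rgb,d=d,w=w)
    cv2.imwrite(f'pics/{n}0.png',rgb[...,::-1])
    h=cv2.cvtColor(rgb,cv2.COLOR_RGB2HSV);m=((h[...,0]<6)|(h[...,0]>174))&(h[...,1]>150)&(h[...,2]>60)
    k,l,st,c=cv2.connectedComponentsWithStats(m.astype(np.uint8))
    for i in range(1,k):
        if st[i,4]>60: print(n,st[i],c[i].round(),np.nanmedian(w[l==i],0).round(3),np.nanmin(w[l==i],0).round(3),np.nanmax(w[l==i],0).round(3))
E
```

```text
0.0 [0.22978922 0.52644506 0.22186562] [-3.13984111e+00 -3.46073247e-04  2.72979179e+00] 0.08559994312635001 [0.28073128 0.59931377 0.06175978] ['time_s', 'joint_pos', 'joint_vel', 'joint_torque', 'tcp_pos', 'tool_rot', 'wrist_force', 'torque', 'finger_gap']
side [344 176  16  15 134] [351. 184.] [ 0.577 -0.065  0.182] [ 0.558 -0.082  0.172] [ 0.6   -0.037  0.197]
top [326 171  21  23 339] [336. 182.] [ 0.585 -0.058  0.183] [ 0.557 -0.097  0.021] [ 0.634 -0.03   0.198]
```

View pics/side0.png

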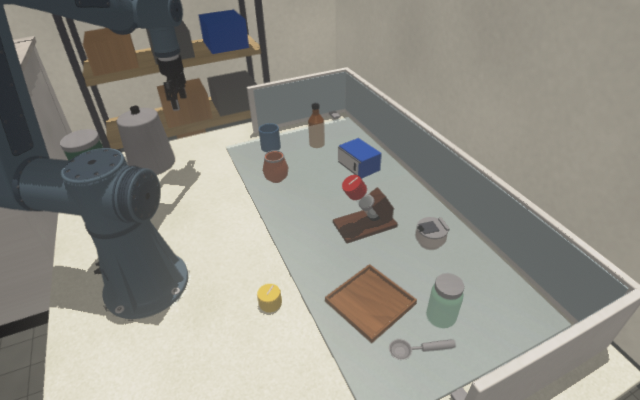

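View pics/top0.png

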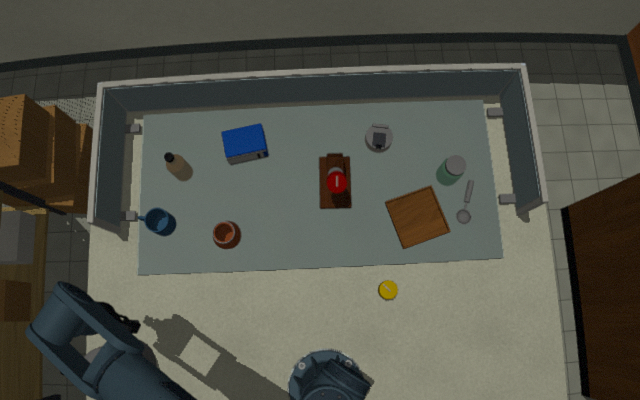

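The side view shows the red cap at (352,187) on the tube in the dark holder (365,222). The tray is at (371,301), the gourd at (275,167) and the box at (359,157). In the top view the cap is at (337,182) and the tray at (417,217). The candidates for the cap are the red one, side (352,187), and the yellow one, side (269,296) / top (388,290). The gourd at (275,167) is terracotta and isn't a cap. I choose the red one.

```bash
python3 - <<'E'
from h import *
a=dict(np.load('side0.npz'));b=dict(np.load('top0.npz'))
c1=cv2.resize(a['rgb'][150:250,310:410],(480,480),interpolation=3);c2=cv2.resize(b['rgb'][140:220,295:375],(480,480),interpolation=3)
cv2.imwrite('pics/crop0.png',np.hstack([c1,c2])[:,:,::-1][:, :960] if 0 else cv2.resize(np.hstack([c1,c2]),(800,400))[...,::-1])
for n,z in(('side',a),('top',b)):
    h=cv2.cvtColor(z['rgb'],cv2.COLOR_RGB2HSV);m=((h[...,0]<8)|(h[...,0]>172))&(h[...,1]>130)&(z['w'][...,2]>.12)&(abs(z['w'][...,0]-.585)<.08)&(abs(z['w'][...,1]+.058)<.08)
    p=z['w'][m]; 
    # ransac plane
    best=0;rg=np.random.default_rng(0)
    for _ in range(3000):
        q=p[rg.choice(len(p),3,False)];nn=np.cross(q[1]-q[0],q[2]-q[0])
        if np.linalg.norm(nn)<1e-5: continue
        nn/=np.linalg.norm(nn);i=abs((p-q[0])@nn)<.0015
        if i.sum()>best:best=i.sum();I=i
    q=p[I];cc=q.mean(0);nn=np.linalg.svd(q-cc)[2][2];nn*=np.sign(nn[2])
    print(n,len(p),best,cc.round(4),nn.round(3),'tilt',np.degrees(np.arccos(nn[2])),'az',np.degrees(np.arctan2(nn[1],nn[0])), np.ptp(q,0))
    if n=='top': 
        for u in range(318,356,3): print(u,[(int(1000*x)) for x in z['w'][182,u]],z['rgb'][182,u])
# tray & holder by color in top & height
w=b['w'];h=cv2.cvtColor(b['rgb'],cv2.COLOR_RGB2HSV)
for name,(u0,u1,v0,v1) in dict(tray=(375,460,175,260),hold=(305,365,145,215)).items():
    m=np.zeros((400,640),np.uint8);m[v0:v1,u0:u1]=((h[...,0]<20)&(h[...,1]>80))[v0:v1,u0:u1]
    if name=='hold': m&=((w[...,2]>.018)&(w[...,2]<.034)).astype(np.uint8)
    P=w[m>0];r=cv2.minAreaRect((P[:,:2]*1000).astype(np.float32));print(name,m.sum(),r,np.nanpercentile(P[:,2],[5,50,95]))
ct=w[214:220,414:420].reshape(-1,3);print(np.median(ct,0))
E
```

```text
side 195 139 [ 0.5783 -0.0615  0.1829] [-0.476  0.018  0.879] tilt 28.477045758048 az 177.83725006965375 [0.04371654 0.04986953 0.02406835]
top 336 126 [ 0.581  -0.0602  0.1843] [-0.478 -0.049  0.877] tilt 28.688267083966213 az -174.19117064342035 [0.04656265 0.05374766 0.02519669]
318 [632, -7, 13] [ 99 109 100]
321 [629, -17, 22] [60 32 17]
324 [627, -26, 26] [61 34 21]
327 [584, -32, 185] [99  1  2]
330 [583, -40, 185] [108   7   3]
333 [582, -49, 187] [107   5   0]
336 [581, -57, 189] [114  96  86]
339 [582, -66, 184] [107   4   2]
342 [581, -74, 189] [107   0   0]
345 [581, -82, 187] [107   5   0]
348 [623, -102, 30] [59 36 14]
351 [627, -112, 11] [92 97 92]
354 [626, -122, 14] [ 99 107 101]
tray 2534 ((502.6400146484375, -313.41705322265625), (158.38204956054688, 157.78759765625), 18.162006378173828) [0.01153061 0.01729756 0.02923482]
hold 908 ((627.417236328125, -61.404972076416016), (95.23607635498047, 166.25485229492188), 87.36308288574219) [0.02132397 0.02639795 0.03149937]
[ 0.50476885 -0.31200741  0.01603375]
```

View pics/crop0.png

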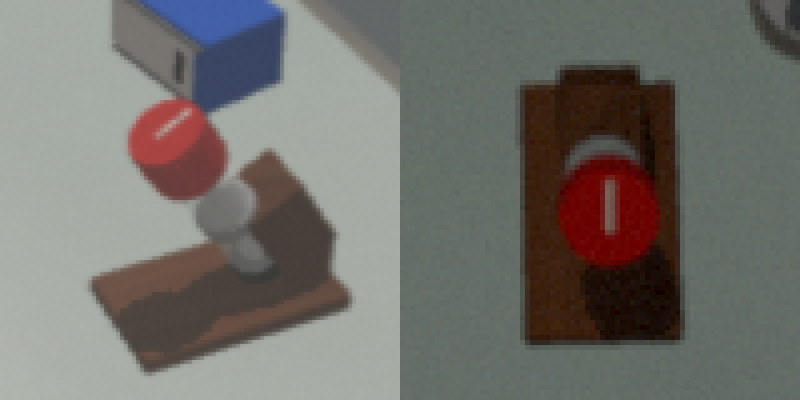

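The crop confirms the red cap, with its white mark, on the leaning tube. The axis fit gives a tilt of about 29–30° and an azimuth of about 177.5°. First I raise the hand and bring it in line with the tube.

jog_arm(steps=[{"claw": 0, "dp": [-5.6, -3.6, -2.3], "roll": 0}, {"claw": 0, "dp": [-8, -5, -6], "roll": 0}, {"claw": 0, "dp": [-11, -7, -9], "roll": 0}, {"claw": 0, "dp": [-14, -9, -12], "roll": 0}, {"claw": 0, "dp": [-17, -11, -14], "roll": 0}, {"claw": 0, "dp": [-20, -13, -16], "roll": 0}, {"claw": 0, "dp": [-56.2, -36.3, -22.8], "roll": 0}, {"claw": 0, "dp": [-56.2, -36.3, -22.8], "roll": 0}, {"claw": 0, "dp": [-56.2, -36.3, -22.8], "roll": 0}, {"claw": 0, "dp": [-56.2, -36.3, -22.8], "roll": 0}])

```text
time_s: 0.93
tcp_pos: [0.4342, 0.2178, 0.3937]
tool_rot: [3.142, -0.0, 2.73]
wrist_force: [1.5, 0.7, -0.7]
finger_gap: 0.0853
```

```bash
cat >> h.py <<'E'
def rel(p,s=None):
    s=s or state();return (R.from_euler('xyz',s['tool_rot']).inv().apply(np.array(p)-s['tcp_pos'])*100).round(2)
def show():
    s=state();M=R.from_euler('xyz',s['tool_rot']).as_matrix()
    print(s['time_s'],'q',np.round(s['joint_pos'],3),'p',np.round(s['tcp_pos'],4),'\n z',M[:,2].round(3),'y',M[:,1].round(3),'F',np.round(s['wrist_force'],1),'T',np.round(s['torque'],2),'gap',round(s['finger_gap'],4));return s
E
python3 -c "
from h import *
show();print(rel([.7,-.04,.45]))"
```

```text
0.9333 q [ 0.22  -0.113  1.573  0.     1.682 -0.939] p [0.4342 0.2178 0.3937] 
 z [-0.  0. -1.] y [0.4   0.916 0.   ] F [ 1.5  0.7 -0.7] T [ 0.04 -0.   -0.  ] gap 0.0853
[-34.67 -12.99  -5.64]
```

jog_arm(steps=[{"claw": 0, "dp": [-34.7, -13, -5.6], "roll": 0.12}, {"claw": 0, "dp": [-34.7, -13, -5.6], "roll": 0.24}, {"claw": 0, "dp": [-34.7, -13, -5.6], "roll": 0.36}, {"claw": 0, "dp": [-34.7, -13, -5.6], "roll": 0.48}, {"claw": 0, "dp": [-34.7, -13, -5.6], "roll": 0.6}, {"claw": 0, "dp": [-34.7, -13, -5.6], "roll": 0.72}, {"claw": 0, "dp": [-34.7, -13, -5.6], "roll": 0.84}, {"claw": 0, "dp": [-34.7, -13, -5.6], "roll": 0.96}, {"claw": 0, "dp": [-34.7, -13, -5.6], "roll": 1.08}, {"claw": 0, "dp": [-34.7, -13, -5.6], "roll": 1.2}])

```text
time_s: 1.77
tcp_pos: [0.7035, -0.0452, 0.4442]
tool_rot: [-3.137, 0.001, 1.518]
wrist_force: [1.3, -0.7, -2.0]
finger_gap: 0.0853
```

```bash
python3 -c "
from h import *
show();print(rel([1.05,-.045,.45]))"
```

```text
1.7667 q [-0.231  0.419  0.876 -0.002  1.851 -0.179] p [ 0.7035 -0.0452  0.4442] 
 z [-0.005 -0.001 -1.   ] y [ 0.999 -0.053 -0.005] F [ 1.3 -0.7 -2. ] T [-0.05  0.02  0.02] gap 0.0853
[ 1.86 34.6  -0.75]
```

jog_arm(steps=[{"claw": 0, "dp": [-12.5, 0, 0], "roll": 0.12}, {"claw": 0, "dp": [-12.5, 0, 0], "roll": 0.24}, {"claw": 0, "dp": [-12.5, 5, 0], "roll": 0.36}, {"claw": 0, "dp": [-12.5, 10, 0], "roll": 0.48}, {"claw": 0, "dp": [-12, 15, 0], "roll": 0.6}, {"claw": 0, "dp": [-11, 20, 0], "roll": 0.72}, {"claw": 0, "dp": [-11, 25, 0], "roll": 0.84}, {"claw": 0, "dp": [-11, 30, 0], "roll": 0.96}, {"claw": 0, "dp": [-10, 35, 0], "roll": 1.08}, {"claw": 0, "dp": [-10, 40, 0], "roll": 1.2}])

```text
time_s: 2.6
tcp_pos: [0.8503, -0.1388, 0.3913]
tool_rot: [3.124, -0.031, 0.353]
wrist_force: [0.1, 0.3, 0.9]
finger_gap: 0.0854
```

```bash
python3 -c "
from h import *
show();print(rel([1.1,.07,.45]))"
```

```text
2.6 q [-0.301  0.87   0.3    0.005  1.937  0.919] p [ 0.8503 -0.1388  0.3913] 
 z [ 0.035 -0.006 -0.999] y [ 0.346 -0.938  0.018] F [0.1 0.3 0.9] T [-0.02  0.03 -0.03] gap 0.0854
[ 30.82 -10.86  -5.11]
```

jog_arm(steps=[{"claw": 0, "dp": [0, -16, 0], "roll": 0.12}, {"claw": 0, "dp": [0, -20, 0], "roll": 0.24}, {"claw": 0, "dp": [10, -22, -5], "roll": 0.36}, {"claw": 0, "dp": [31, -11, -20], "roll": 0.48}, {"claw": 0, "dp": [31, -11, -20], "roll": 0.6}, {"claw": 0, "dp": [31, -11, -20], "roll": 0.72}, {"claw": 0, "dp": [31, -11, -20], "roll": 0.84}])

```text
time_s: 3.18
tcp_pos: [0.8493, 0.0193, 0.4349]
tool_rot: [-3.116, -0.06, -0.486]
wrist_force: [-0.1, 0.6, 1.1]
finger_gap: 0.0855
```

```bash
python3 -c "
from h import *
show();print(rel([1.1,.07,.45]))"
```

```text
3.1833 q [-0.117  0.818  0.299  0.002  1.959  1.94 ] p [0.8493 0.0193 0.4349] 
 z [ 0.065 -0.006 -0.998] y [-0.466 -0.884 -0.026] F [-0.1  0.6  1.1] T [-0.01  0.03 -0.06] gap 0.0855
[ 19.85 -16.2    0.11]
```

jog_arm(steps=[{"claw": 0, "dp": [33, -23, -10], "roll": 0}, {"claw": 0, "dp": [33, -23, -10], "roll": 0}, {"claw": 0, "dp": [33, -23, -10], "roll": 0}, {"claw": 0, "dp": [33, -23, -10], "roll": 0}, {"claw": 0, "dp": [33, -23, -10], "roll": 0}, {"claw": 0, "dp": [33, -23, -10], "roll": 0}])

```text
time_s: 3.68
tcp_pos: [0.8732, 0.0362, 0.4099]
tool_rot: [-3.1, -0.09, -0.483]
wrist_force: [-0.3, 0.0, -0.3]
finger_gap: 0.0857
```

```bash
python3 -c "
from h import *
show();print(rel([1.1,.07,.45]))"
```

```text
3.6833 q [-0.096  0.849  0.299  0.005  1.894  1.958] p [0.8732 0.0362 0.4099] 
 z [ 0.099 -0.005 -0.995] y [-0.46  -0.887 -0.042] F [-0.3  0.  -0.3] T [ 0.01  0.03 -0.06] gap 0.0857
[ 18.8  -13.6   -1.75]
```

jog_arm(steps=[{"claw": 0, "dp": [35, -20, 0], "roll": 0}, {"claw": 0, "dp": [35, -20, 0], "roll": 0}])

```text
time_s: 3.85
tcp_pos: [0.8946, 0.0368, 0.3915]
tool_rot: [-3.082, -0.121, -0.484]
wrist_force: [0.9, -0.1, 0.4]
finger_gap: 0.0852
```

jog_arm(steps=[{"claw": 0, "dp": [35, -20, 0], "roll": 0}, {"claw": 0, "dp": [35, -20, 0], "roll": 0}])

```text
time_s: 4.02
tcp_pos: [0.9133, 0.0369, 0.372]
tool_rot: [-3.067, -0.146, -0.486]
wrist_force: [-1.3, 0.5, -0.1]
finger_gap: 0.0851
```

jog_arm(steps=[{"claw": 0, "dp": [35, -20, 0], "roll": 0}, {"claw": 0, "dp": [35, -20, 0], "roll": 0}])

```text
time_s: 4.18
tcp_pos: [0.9304, 0.0374, 0.3583]
tool_rot: [-3.051, -0.174, -0.488]
wrist_force: [0.2, 0.1, 0.2]
finger_gap: 0.0856
```

```bash
python3 -c "
from h import *
show();print(rel([1.1,.07,.45]))"
```

```text
4.1833 q [-0.093  0.916  0.299  0.017  1.732  1.963] p [0.9304 0.0374 0.3583] 
 z [ 0.194 -0.001 -0.981] y [-0.454 -0.887 -0.089] F [0.2 0.1 0.2] T [-0.08  0.12  0.01] gap 0.0856
[ 14.82 -11.4   -5.7 ]
```

Each short out-of-reach call tips the tool outward by about 1.8° and the tilt stays. That is the lean I need, so I continue.

jog_arm(steps=[{"claw": 0, "dp": [35, -20, -12], "roll": 0}])

```text
time_s: 4.27
tcp_pos: [0.9365, 0.0377, 0.3603]
tool_rot: [-3.04, -0.191, -0.49]
wrist_force: [0.9, -0.3, -0.9]
finger_gap: 0.0856
```

jog_arm(steps=[{"claw": 0, "dp": [35, -20, -12], "roll": 0}])

```text
time_s: 4.35
tcp_pos: [0.9435, 0.0379, 0.3712]
tool_rot: [-3.023, -0.22, -0.493]
wrist_force: [-0.6, -0.6, 0.4]
finger_gap: 0.0852
```

jog_arm(steps=[{"claw": 0, "dp": [35, -20, -12], "roll": 0}])

```text
time_s: 4.43
tcp_pos: [0.95, 0.0383, 0.3828]
tool_rot: [-3.007, -0.247, -0.497]
wrist_force: [-0.8, -0.0, -0.2]
finger_gap: 0.0852
```

jog_arm(steps=[{"claw": 0, "dp": [35, -20, -12], "roll": 0}])

```text
time_s: 4.52
tcp_pos: [0.9557, 0.0386, 0.3932]
tool_rot: [-2.991, -0.273, -0.5]
wrist_force: [-0.6, 0.4, -0.1]
finger_gap: 0.0855
```

jog_arm(steps=[{"claw": 0, "dp": [35, -20, -12], "roll": 0}, {"claw": 0, "dp": [35, -20, -12], "roll": 0}])

```text
time_s: 4.68
tcp_pos: [0.9602, 0.0389, 0.4098]
tool_rot: [-2.973, -0.302, -0.505]
wrist_force: [-0.4, -0.2, 0.0]
finger_gap: 0.0855
```

jog_arm(steps=[{"claw": 0, "dp": [35, -20, -12], "roll": 0}, {"claw": 0, "dp": [35, -20, -12], "roll": 0}])

```text
time_s: 4.85
tcp_pos: [0.9639, 0.039, 0.4257]
tool_rot: [-2.956, -0.329, -0.51]
wrist_force: [0.5, 1.0, 0.2]
finger_gap: 0.0858
```

```bash
python3 -c "
from h import *
show();print(rel([1.1,.07,.45]))"
```

```text
4.85 q [-0.096  0.857  0.298  0.042  1.613  1.964] p [0.9639 0.039  0.4257] 
 z [ 0.367  0.006 -0.93 ] y [-0.428 -0.887 -0.175] F [0.5 1.  0.2] T [-0.02  0.24 -0.03] gap 0.0858
[10.59 -9.    2.76]
```

jog_arm(steps=[{"claw": 0, "dp": [35, -5, -14], "roll": 0}])

```text
time_s: 4.93
tcp_pos: [0.9657, 0.0286, 0.4373]
tool_rot: [-2.943, -0.345, -0.511]
wrist_force: [-0.4, 1.9, -0.6]
finger_gap: 0.0855
```

jog_arm(steps=[{"claw": 0, "dp": [35, -5, -14], "roll": 0}])

```text
time_s: 5.02
tcp_pos: [0.9681, 0.012, 0.4528]
tool_rot: [-2.93, -0.37, -0.518]
wrist_force: [0.4, -0.7, 0.3]
finger_gap: 0.0853
```

jog_arm(steps=[{"claw": 0, "dp": [35, -5, -14], "roll": 0}])

```text
time_s: 5.1
tcp_pos: [0.9695, -0.0029, 0.4687]
tool_rot: [-2.916, -0.393, -0.525]
wrist_force: [0.1, -0.0, 0.1]
finger_gap: 0.0855
```

```bash
python3 -c "
from h import *
show()"
```

```text
5.1 q [-0.149  0.816  0.298  0.071  1.583  1.919] p [ 0.9695 -0.0029  0.4687] 
 z [ 0.435  0.006 -0.901] y [-0.415 -0.886 -0.206] F [ 0.1 -0.   0.1] T [-0.02  0.19  0.04] gap 0.0855
```

jog_arm(steps=[{"claw": 0, "dp": [35, -10, -10], "roll": 0}])

```text
time_s: 5.18
tcp_pos: [0.9727, -0.0126, 0.4822]
tool_rot: [-2.901, -0.418, -0.533]
wrist_force: [0.3, -0.5, 0.3]
finger_gap: 0.0854
```

jog_arm(steps=[{"claw": 0, "dp": [35, -10, -10], "roll": 0}])

```text
time_s: 5.27
tcp_pos: [0.9758, -0.0191, 0.4936]
tool_rot: [-2.887, -0.44, -0.539]
wrist_force: [-0.1, 0.7, 0.0]
finger_gap: 0.0854
```

```bash
python3 -c "
from h import *
show()"
```

```text
5.2667 q [-0.17   0.796  0.298  0.087  1.55   1.903] p [ 0.9758 -0.0191  0.4936] 
 z [ 0.483  0.005 -0.876] y [-0.405 -0.885 -0.228] F [-0.1  0.7  0. ] T [-0.07  0.25  0.02] gap 0.0854
```

```bash
python3 -c "
from h import *
print(rel([.531,-.058,.29]))"
```

```text
[-41.4   26.1   -3.68]
```

jog_arm(steps=[{"claw": 0, "dp": [-3.3, 2.1, -0.5], "roll": 0.1}, {"claw": 0, "dp": [-6.6, 4.2, -1], "roll": 0.2}, {"claw": 0, "dp": [-10, 6.3, -1.5], "roll": 0.3}, {"claw": 0, "dp": [-13.3, 8.4, -2], "roll": 0.4}, {"claw": 0, "dp": [-16.6, 10.5, -2.5], "roll": 0.5}, {"claw": 0, "dp": [-20, 12.6, -2.8], "roll": 0.6}, {"claw": 0, "dp": [-23.3, 14.7, -3], "roll": 0.7}, {"claw": 0, "dp": [-26.6, 16.8, -3.2], "roll": 0.8}, {"claw": 0, "dp": [-30, 18.9, -3.4], "roll": 0.9}, {"claw": 0, "dp": [-33, 20.8, -3.7], "roll": 0.9}])

```text
time_s: 6.1
tcp_pos: [0.6247, -0.0475, 0.3411]
tool_rot: [-2.646, -0.083, -1.407]
wrist_force: [0.8, 0.2, 1.0]
finger_gap: 0.0851
```

```bash
python3 - <<'E'
from h import *
s=show()
# refine cap top centre via circle of top face (both cams, start images)
n=np.array([-.4995,.0218,.866])
for f in('side','top'):
    z=np.load(f+'0.npz');h=cv2.cvtColor(z['rgb'],cv2.COLOR_RGB2HSV);w=z['w']
    m=(h[...,1]>60)&(w[...,2]>.14)&(abs(w[...,0]-.585)<.06)&(abs(w[...,1]+.058)<.05)&((h[...,0]<12)|(h[...,0]>168)|(w[...,2]>.16))
    p=w[m];ax=p@n;t=np.percentile(ax,90);q=p[abs(ax-np.median(ax[ax>t-.008]))<.005]
    e1=np.cross([0,0,1],n);e1/=np.linalg.norm(e1);e2=np.cross(n,e1)
    c,r=cv2.minEnclosingCircle(np.c_[q@e1,q@e2].astype(np.float32))
    print(f,len(q),r,(c[0]*e1+c[1]*e2+np.median(q@n)*n).round(4),(q.mean(0)).round(4))
E
```

```text
6.1 q [-0.359 -0.121  1.76   0.203  1.039  2.536] p [ 0.6247 -0.0475  0.3411] 
 z [ 0.481  0.005 -0.877] y [-0.861 -0.183 -0.474] F [0.8 0.2 1. ] T [0.01 0.25 0.03] gap 0.0851
side 257 0.029499709606170654 [ 0.5793 -0.0608  0.1834] [ 0.5792 -0.0619  0.1832]
top 284 0.02860049344599247 [ 0.5801 -0.0578  0.1837] [ 0.581  -0.0584  0.1843]
```

```bash
python3 -c "
from h import *
print(rel([.5515,-.0604,.236]))"
```

```text
[-0.8  11.52  5.68]
```

jog_arm(steps=[{"claw": 0, "dp": [-0.3, 3.5, 1.7], "roll": 0.1}, {"claw": 0, "dp": [-0.5, 7, 3.4], "roll": 0.2}, {"claw": 0, "dp": [-0.8, 10, 5], "roll": 0.3}, {"claw": 0, "dp": [-0.8, 11.5, 5.7], "roll": 0.4}, {"claw": 0, "dp": [-0.8, 11.5, 5.7], "roll": 0.4}, {"claw": 0, "dp": [-0.8, 11.5, 5.7], "roll": 0.4}])

```text
time_s: 6.6
tcp_pos: [0.5536, -0.0613, 0.2372]
tool_rot: [-2.65, 0.105, -1.753]
wrist_force: [0.4, -0.1, 0.7]
finger_gap: 0.0853
```

```bash
python3 -c "
from h import *
show();print(rel([.590,-.060,.166]))
a=get_image('side')[0];b=get_image('top')[0]
cv2.imwrite('pics/pre.png',np.hstack([cv2.resize(x,(400,400),interpolation=2) for x in (a[120:240,300:420],b[120:240,275:395])])[...,::-1])"
```

```text
6.6 q [-0.456 -0.208  2.045  0.287  0.87   2.757] p [ 0.5536 -0.0613  0.2372] 
 z [ 0.481  0.005 -0.877] y [-0.858  0.208 -0.469] F [ 0.4 -0.1  0.7] T [-0.05  0.25  0.03] gap 0.0853
[-0.04  0.25  7.99]
```

View pics/pre.png

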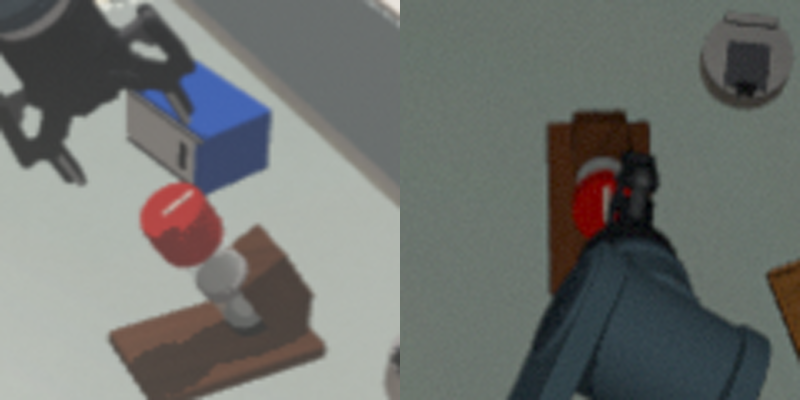

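The side crop shows the jaws (70,170) and (185,105) above and behind the cap (180,215). The top crop shows the hand at column 635 and the cap at about 605, so I check that offset numerically.

```bash
cat >> h.py <<'E'
def proj(n,P):
    m=camera_model(n);E=np.array(m['extrinsics']);c=np.atleast_2d(P)@E[:3,:3].T+E[:3,3]
    K=np.array([[m['fx'],0,m['cx']],[0,m['fy'],m['cy']],[0,0,1]])
    return cv2.projectPoints(c*[1,-1,-1],np.zeros(3),np.zeros(3),K,np.array(m['D'],float))[0].reshape(-1,2).round(1)
E
python3 - <<'E'
from h import *
s=state();M=R.from_euler('xyz',s['tool_rot']).as_matrix();p=np.array(s['tcp_pos'])
print('campos',[(-np.array(camera_model(n)['extrinsics'])[:3,:3].T@np.array(camera_model(n)['extrinsics'])[:3,3]).round(2) for n in('side','top')])
pts=[p,p+.05*M[:,1],p-.05*M[:,1],[.590,-.06,.166],[.5797,-.0595,.1835]]
for n,(u,v,x) in dict(side=(300,120,0),top=(275,120,400)).items(): print(n,proj(n,pts).tolist(),((proj(n,pts)-[u,v])*400/120+[x,0]).round().tolist())
rgb,d,w=cloud('top')
q=w[(w[...,2]>.19)&(w[...,2]<.32)&(abs(w[...,0]-.57)<.09)&(abs(w[...,1]+.06)<.06)]
t=(q-p)@M; t=t[(t[:,2]>-.03)]
print(len(t),np.percentile(t,[2,25,50,75,98],axis=0).round(3))
E
```

```text
campos [array([ 0.16, -0.83,  0.84]), array([ 0.23, -0.  ,  1.48])]
side [[343.2, 168.3], [326.7, 178.0], [360.1, 158.5], [354.3, 187.0], [350.9, 182.7]] [[144.0, 161.0], [89.0, 193.0], [200.0, 128.0], [181.0, 223.0], [170.0, 209.0]]
top [[338.5, 186.6], [335.3, 204.2], [341.8, 168.7], [336.5, 181.4], [336.7, 183.3]] [[612.0, 222.0], [601.0, 281.0], [623.0, 162.0], [605.0, 205.0], [606.0, 211.0]]
54 [[-0.025 -0.023  0.056]
 [-0.018 -0.018  0.058]
 [-0.013 -0.012  0.06 ]
 [-0.006 -0.008  0.062]
 [ 0.011 -0.     0.068]]
```

```bash
python3 - <<'E'
from h import *
s=state();M=R.from_euler('xyz',s['tool_rot']).as_matrix();p=np.array(s['tcp_pos'])
for n,u0,u1,v0,v1 in(('top',336,356,162,190),('side',305,362,140,182)):
    rgb,d,w=cloud(n)
    for v in range(v0,v1,3):
        q=(w[v,u0:u1]-p)@M*1000; k=(q[:,2]>-70)&(q[:,2]<35)&(rgb[v,u0:u1].max(1)<90)
        if k.any(): print(n,v,np.arange(u0,u1)[k][[0,-1]],q[k].min(0).round(),np.median(q[k],0).round(),q[k].max(0).round())
E
```

```text
top 171 [339 340] [-11. -57. -70.] [-10. -54. -53.] [-10. -50. -37.]
top 174 [339 339] [-11. -47. -60.] [-11. -47. -60.] [-11. -47. -60.]
side 140 [347 353] [ -7. -60. -69.] [ -1. -54. -69.] [  5. -47. -69.]
side 143 [352 353] [ 12. -57. -70.] [ 12. -56. -69.] [ 13. -55. -68.]
side 146 [349 354] [  8. -55. -66.] [ 13. -50. -63.] [ 15. -45. -54.]
side 149 [354 356] [  5. -55. -45.] [  7. -53. -45.] [  9. -51. -40.]
side 152 [356 357] [  6. -53. -33.] [  7. -52. -32.] [  7. -51. -30.]
side 164 [318 319] [  7.  42. -67.] [ 10.  43. -64.] [ 12.  43. -61.]
side 167 [316 322] [  2.  42. -62.] [ 11.  48. -56.] [ 13.  52. -43.]
side 170 [318 324] [  6.  42. -48.] [  8.  49. -43.] [ 11.  53. -34.]
side 173 [321 321] [  8.  52. -32.] [  8.  52. -32.] [  8.  52. -32.]
```

The depth points show the fingers straddling the tool axis, so the offset is only the knuckles. I descend over the cap and close.

jog_arm(steps=[{"claw": 0, "dp": [0, 0.25, 2], "roll": 0}, {"claw": 0, "dp": [0, 0.25, 4], "roll": 0}, {"claw": 0, "dp": [0, 0.25, 5.5], "roll": 0}, {"claw": 0, "dp": [0, 0.25, 6.5], "roll": 0}, {"claw": 0, "dp": [0, 0.25, 7.2], "roll": 0}, {"claw": 0, "dp": [0, 0.25, 7.8], "roll": 0}, {"claw": 0, "dp": [0, 0.25, 8], "roll": 0}, {"claw": 0, "dp": [0, 0.25, 8], "roll": 0}])

```text
time_s: 7.52
tcp_pos: [0.5899, -0.0594, 0.165]
tool_rot: [-2.652, 0.106, -1.753]
wrist_force: [0.1, 0.3, 0.4]
finger_gap: 0.0856
```

jog_arm(steps=[{"claw": 60, "dp": [0, 0, 0], "roll": 0}, {"claw": 100, "dp": [0, 0, 0], "roll": 0}, {"claw": 255, "dp": [0, 0, 0], "roll": 0}, {"claw": 255, "dp": [0, 0, 0], "roll": 0}, {"claw": 255, "dp": [0, 0, 0], "roll": 0}, {"claw": 255, "dp": [0, 0, 0], "roll": 0}])

```text
time_s: 8.02
tcp_pos: [0.5896, -0.0597, 0.1663]
tool_rot: [-2.651, 0.105, -1.753]
wrist_force: [-7.7, 0.7, 8.8]
finger_gap: 0.0532
```

```bash
python3 -c "
from h import *
show()"
```

```text
8.0167 q [-0.415 -0.017  2.031  0.318  0.69   2.734] p [ 0.5896 -0.0597  0.1663] 
 z [ 0.48   0.006 -0.877] y [-0.858  0.208 -0.469] F [-7.7  0.7  8.8] T [0.04 0.9  0.02] gap 0.0532
```

jog_arm(steps=[{"claw": 255, "dp": [0, 0, -0.02], "roll": -0.1}, {"claw": 255, "dp": [0, 0, -0.04], "roll": -0.2}, {"claw": 255, "dp": [0, 0, -0.05], "roll": -0.3}, {"claw": 255, "dp": [0, 0, -0.07], "roll": -0.4}, {"claw": 255, "dp": [0, 0, -0.09], "roll": -0.5}, {"claw": 255, "dp": [0, 0, -0.1], "roll": -0.6}, {"claw": 255, "dp": [0, 0, -0.12], "roll": -0.7}, {"claw": 255, "dp": [0, 0, -0.12], "roll": -0.7}])

```text
time_s: 8.68
tcp_pos: [0.5891, -0.0596, 0.1665]
tool_rot: [-2.69, -0.224, -1.128]
wrist_force: [0.3, 0.7, 0.3]
finger_gap: 0.0534
```

```bash
python3 -c "
from h import *
show()
a=get_image('side')[0];b=get_image('top')[0]
cv2.imwrite('pics/g1.png',np.hstack([cv2.resize(x,(400,400),interpolation=2) for x in (a[140:240,310:410],b[130:230,285:385])])[...,::-1])"
```

```text
8.6833 q [-0.415 -0.019  2.032  0.318  0.691  2.031] p [ 0.5891 -0.0596  0.1665] 
 z [ 0.48   0.006 -0.877] y [-0.771 -0.473 -0.425] F [0.3 0.7 0.3] T [-0.01  0.24  0.  ] gap 0.0534
```

View pics/g1.png

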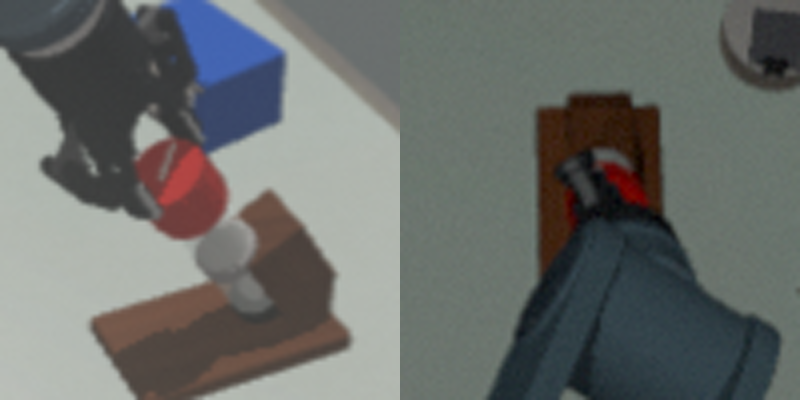

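The side crop shows the pads on the red cap's sides (155,210)/(195,140), and the white mark has turned with the hand. Wrist force is about zero, so I continue unscrewing.

jog_arm(steps=[{"claw": 255, "dp": [0, 0, -0.02], "roll": -0.12}, {"claw": 255, "dp": [0, 0, -0.04], "roll": -0.24}, {"claw": 255, "dp": [0, 0, -0.06], "roll": -0.36}, {"claw": 255, "dp": [0, 0, -0.08], "roll": -0.48}, {"claw": 255, "dp": [0, 0, -0.1], "roll": -0.6}, {"claw": 255, "dp": [0, 0, -0.13], "roll": -0.72}, {"claw": 255, "dp": [0, 0, -0.15], "roll": -0.84}, {"claw": 255, "dp": [0, 0, -0.17], "roll": -0.96}, {"claw": 255, "dp": [0, 0, -0.19], "roll": -1.08}, {"claw": 255, "dp": [0, 0, -0.21], "roll": -1.2}])

```text
time_s: 9.62
tcp_pos: [0.5891, -0.0599, 0.1691]
tool_rot: [3.081, -0.499, 0.138]
wrist_force: [2.7, 0.0, 0.5]
finger_gap: 0.0529
```

jog_arm(steps=[{"claw": 255, "dp": [0, 0, -0.02], "roll": -0.12}, {"claw": 255, "dp": [0, 0, -0.04], "roll": -0.24}, {"claw": 255, "dp": [0, 0, -0.06], "roll": -0.36}, {"claw": 255, "dp": [0, 0, -0.08], "roll": -0.48}, {"claw": 255, "dp": [0, 0, -0.1], "roll": -0.6}, {"claw": 255, "dp": [0, 0, -0.13], "roll": -0.72}, {"claw": 255, "dp": [0, 0, -0.15], "roll": -0.84}, {"claw": 255, "dp": [0, 0, -0.17], "roll": -0.96}, {"claw": 255, "dp": [0, 0, -0.19], "roll": -1.08}, {"claw": 255, "dp": [0, 0, -0.21], "roll": -1.2}])

```text
time_s: 10.45
tcp_pos: [0.5886, -0.059, 0.1716]
tool_rot: [2.652, -0.126, 1.354]
wrist_force: [4.3, 6.1, 1.9]
finger_gap: 0.0533
```

```bash
python3 -c "
from h import *
show()"
```

```text
10.45 q [-0.416 -0.029  2.032  0.318  0.699 -0.366] p [ 0.5886 -0.059   0.1716] 
 z [ 0.483  0.007 -0.876] y [ 0.849 -0.248  0.467] F [4.3 6.1 1.9] T [ 0.96 -0.64  0.44] gap 0.0533
```

jog_arm(steps=[{"claw": 255, "dp": [0, 0, -0.02], "roll": -0.12}, {"claw": 255, "dp": [0, 0, -0.04], "roll": -0.24}, {"claw": 255, "dp": [0, 0, -0.06], "roll": -0.36}, {"claw": 255, "dp": [0, 0, -0.08], "roll": -0.48}, {"claw": 255, "dp": [0, 0, -0.1], "roll": -0.6}, {"claw": 255, "dp": [0, 0, -0.13], "roll": -0.72}, {"claw": 255, "dp": [0, 0, -0.15], "roll": -0.84}, {"claw": 255, "dp": [0, 0, -0.17], "roll": -0.96}, {"claw": 255, "dp": [0, 0, -0.19], "roll": -1.08}, {"claw": 255, "dp": [0, 0, -0.21], "roll": -1.2}])

```text
time_s: 11.28
tcp_pos: [0.5867, -0.0577, 0.1725]
tool_rot: [2.826, 0.397, 2.459]
wrist_force: [1.3, 8.0, 2.4]
finger_gap: 0.0532
```

```bash
python3 -c "
from h import *
show()"
```

```text
11.2833 q [-0.416 -0.034  2.034  0.318  0.705 -1.565] p [ 0.5867 -0.0577  0.1725] 
 z [ 0.481  0.009 -0.877] y [0.507 0.813 0.287] F [1.3 8.  2.4] T [ 1.4  -0.32  0.72] gap 0.0532
```

jog_arm(steps=[{"claw": 255, "dp": [0, 0, -0.02], "roll": -0.12}, {"claw": 255, "dp": [0, 0, -0.04], "roll": -0.24}, {"claw": 255, "dp": [0, 0, -0.06], "roll": -0.36}, {"claw": 255, "dp": [0, 0, -0.08], "roll": -0.48}, {"claw": 255, "dp": [0, 0, -0.1], "roll": -0.6}, {"claw": 255, "dp": [0, 0, -0.13], "roll": -0.72}, {"claw": 255, "dp": [0, 0, -0.15], "roll": -0.84}, {"claw": 255, "dp": [0, 0, -0.17], "roll": -0.96}, {"claw": 255, "dp": [0, 0, -0.19], "roll": -1.08}, {"claw": 255, "dp": [0, 0, -0.21], "roll": -1.2}])

```text
time_s: 12.12
tcp_pos: [0.5848, -0.059, 0.1734]
tool_rot: [-2.856, 0.416, -2.5]
wrist_force: [-0.4, 1.3, -0.2]
finger_gap: 0.0534
```

```bash
python3 -c "
from h import *
show()"
```

```text
12.1167 q [-0.418 -0.039  2.036  0.314  0.709 -2.765] p [ 0.5848 -0.059   0.1734] 
 z [ 0.479  0.007 -0.878] y [-0.484  0.837 -0.257] F [-0.4  1.3 -0.2] T [0.16 0.25 0.08] gap 0.0534
```

jog_arm(steps=[{"claw": 0, "dp": [0, 0, 0], "roll": 0}, {"claw": 0, "dp": [0, 0, 0], "roll": 0}, {"claw": 0, "dp": [0, 0, 0], "roll": 0}, {"claw": 0, "dp": [0, 0, 0], "roll": 0}, {"claw": 0, "dp": [0, 0, 0.1], "roll": 0.11}, {"claw": 0, "dp": [0, 0, 0.2], "roll": 0.22}, {"claw": 0, "dp": [0, 0, 0.3], "roll": 0.33}, {"claw": 0, "dp": [0, 0, 0.35], "roll": 0.45}])

```text
time_s: 12.78
tcp_pos: [0.5868, -0.0597, 0.1704]
tool_rot: [-3.083, 0.497, -3.006]
wrist_force: [0.8, -0.1, -0.1]
finger_gap: 0.0854
```

```bash
python3 -c "
from h import *
show();print(rel([.587,-.0598,.1708]))"
```

```text
12.7833 q [-0.417 -0.03   2.034  0.315  0.701 -2.306] p [ 0.5868 -0.0597  0.1704] 
 z [ 0.48   0.006 -0.877] y [-0.107  0.993 -0.052] F [ 0.8 -0.1 -0.1] T [0.   0.23 0.01] gap 0.0854
[-0.04 -0.01 -0.02]
```

jog_arm(steps=[{"claw": 0, "dp": [0, 0, 0], "roll": 0.12}, {"claw": 0, "dp": [0, 0, 0], "roll": 0.24}, {"claw": 0, "dp": [0, 0, 0], "roll": 0.37}, {"claw": 0, "dp": [0, 0, 0], "roll": 0.5}, {"claw": 0, "dp": [0, 0, 0], "roll": 0.62}, {"claw": 0, "dp": [0, 0, 0], "roll": 0.74}, {"claw": 0, "dp": [0, 0, 0], "roll": 0.87}, {"claw": 0, "dp": [0, 0, 0], "roll": 0.99}, {"claw": 0, "dp": [0, 0, 0], "roll": 1.12}, {"claw": 0, "dp": [0, 0, 0], "roll": 1.24}])

```text
time_s: 13.62
tcp_pos: [0.5868, -0.0598, 0.1705]
tool_rot: [2.682, 0.205, 1.973]
wrist_force: [-0.0, 0.7, -0.1]
finger_gap: 0.0852
```

jog_arm(steps=[{"claw": 0, "dp": [0, 0, 0], "roll": 0.12}, {"claw": 0, "dp": [0, 0, 0], "roll": 0.24}, {"claw": 0, "dp": [0, 0, 0], "roll": 0.37}, {"claw": 0, "dp": [0, 0, 0], "roll": 0.5}, {"claw": 0, "dp": [0, 0, 0], "roll": 0.62}, {"claw": 0, "dp": [0, 0, 0], "roll": 0.74}, {"claw": 0, "dp": [0, 0, 0], "roll": 0.87}, {"claw": 0, "dp": [0, 0, 0], "roll": 0.99}, {"claw": 0, "dp": [0, 0, 0], "roll": 1.12}, {"claw": 0, "dp": [0, 0, 0], "roll": 1.24}])

```text
time_s: 14.45
tcp_pos: [0.5868, -0.0597, 0.1705]
tool_rot: [2.778, -0.352, 0.847]
wrist_force: [-0.4, -0.2, -0.3]
finger_gap: 0.0853
```

jog_arm(steps=[{"claw": 0, "dp": [0, 0, 0], "roll": 0.12}, {"claw": 0, "dp": [0, 0, 0], "roll": 0.24}, {"claw": 0, "dp": [0, 0, 0], "roll": 0.37}, {"claw": 0, "dp": [0, 0, 0], "roll": 0.5}, {"claw": 0, "dp": [0, 0, 0], "roll": 0.62}, {"claw": 0, "dp": [0, 0, 0], "roll": 0.74}, {"claw": 0, "dp": [0, 0, 0], "roll": 0.87}, {"claw": 0, "dp": [0, 0, 0], "roll": 0.99}, {"claw": 0, "dp": [0, 0, 0], "roll": 1.12}, {"claw": 0, "dp": [0, 0, 0], "roll": 1.24}])

```text
time_s: 15.28
tcp_pos: [0.5868, -0.0597, 0.1705]
tool_rot: [-2.898, -0.442, -0.514]
wrist_force: [1.1, 0.1, 0.1]
finger_gap: 0.0857
```

jog_arm(steps=[{"claw": 0, "dp": [0, 0, 0], "roll": 0.12}, {"claw": 0, "dp": [0, 0, 0], "roll": 0.24}, {"claw": 0, "dp": [0, 0, 0], "roll": 0.37}, {"claw": 0, "dp": [0, 0, 0], "roll": 0.5}, {"claw": 0, "dp": [0, 0, 0], "roll": 0.62}, {"claw": 0, "dp": [0, 0, 0], "roll": 0.74}, {"claw": 0, "dp": [0, 0, 0], "roll": 0.87}, {"claw": 0, "dp": [0, 0, 0], "roll": 0.99}, {"claw": 0, "dp": [0, 0, 0], "roll": 1.12}, {"claw": 0, "dp": [0, 0, 0], "roll": 1.24}])

```text
time_s: 16.12
tcp_pos: [0.5868, -0.0597, 0.1705]
tool_rot: [-2.645, 0.067, -1.682]
wrist_force: [-0.8, 0.4, 0.1]
finger_gap: 0.0858
```

```bash
python3 - <<'E'
from h import *
show();print(rel([.587,-.0598,.1708]))
for f in('side',):
    rgb,d,w=cloud(f);h=cv2.cvtColor(rgb,cv2.COLOR_RGB2HSV);m=((h[...,0]<8)|(h[...,0]>172))&(h[...,1]>130)&(w[...,2]>.12)&(abs(w[...,0]-.585)<.08)&(abs(w[...,1]+.058)<.08)
    z=np.load(f+'0.npz');h=cv2.cvtColor(z['rgb'],cv2.COLOR_RGB2HSV);v=z['w'];m0=((h[...,0]<8)|(h[...,0]>172))&(h[...,1]>130)&(v[...,2]>.12)&(abs(v[...,0]-.585)<.08)&(abs(v[...,1]+.058)<.08)
    n=np.array([-.4995,.0218,.866])
    print('axial climb mm',(np.percentile(w[m]@n,[50,80,90])-np.percentile(v[m0]@n,[50,80,90]))*1000, m.sum(),m0.sum())
E
```

```text
16.1167 q [-0.417 -0.03   2.034  0.315  0.701  2.655] p [ 0.5868 -0.0597  0.1705] 
 z [ 0.48   0.006 -0.877] y [-0.87   0.129 -0.475] F [-0.8  0.4  0.1] T [ 0.02  0.21 -0.02] gap 0.0858
[ 0.01 -0.03 -0.02]
axial climb mm [7.97628993 7.70982438 7.43824107] 115 195
```

The cap has climbed about 8 mm, which fits nearly a full turn. I regrasp and turn again.

jog_arm(steps=[{"claw": 0, "dp": [0, 0, 0], "roll": 0.12}, {"claw": 0, "dp": [0, 0, 0], "roll": 0.24}, {"claw": 0, "dp": [0, 0, 0], "roll": 0.35}, {"claw": 60, "dp": [0, 0, 0], "roll": 0.37}, {"claw": 100, "dp": [0, 0, 0], "roll": 0.37}, {"claw": 255, "dp": [0, 0, 0], "roll": 0.37}, {"claw": 255, "dp": [0, 0, 0], "roll": 0.37}, {"claw": 255, "dp": [0, 0, 0], "roll": 0.37}, {"claw": 255, "dp": [0, 0, 0], "roll": 0.37}, {"claw": 255, "dp": [0, 0, 0], "roll": 0.37}])

```text
time_s: 17.0
tcp_pos: [0.587, -0.0597, 0.1709]
tool_rot: [-2.694, 0.232, -2.005]
wrist_force: [-3.9, 0.5, 5.5]
finger_gap: 0.0534
```

jog_arm(steps=[{"claw": 255, "dp": [0, 0, -0.02], "roll": -0.12}, {"claw": 255, "dp": [0, 0, -0.04], "roll": -0.24}, {"claw": 255, "dp": [0, 0, -0.06], "roll": -0.36}, {"claw": 255, "dp": [0, 0, -0.08], "roll": -0.48}, {"claw": 255, "dp": [0, 0, -0.1], "roll": -0.6}, {"claw": 255, "dp": [0, 0, -0.13], "roll": -0.72}, {"claw": 255, "dp": [0, 0, -0.15], "roll": -0.84}, {"claw": 255, "dp": [0, 0, -0.17], "roll": -0.96}, {"claw": 255, "dp": [0, 0, -0.19], "roll": -1.08}, {"claw": 255, "dp": [0, 0, -0.21], "roll": -1.2}])

```text
time_s: 17.83
tcp_pos: [0.5859, -0.0599, 0.1727]
tool_rot: [-2.747, -0.317, -0.917]
wrist_force: [-3.3, -1.2, 4.6]
finger_gap: 0.0534
```

```bash
python3 -c "
from h import *
show()"
```

```text
17.8333 q [-0.419 -0.036  2.035  0.314  0.705  1.81 ] p [ 0.5859 -0.0599  0.1727] 
 z [ 0.48   0.006 -0.877] y [-0.66  -0.657 -0.365] F [-3.3 -1.2  4.6] T [-0.11  0.41 -0.15] gap 0.0534
```

jog_arm(steps=[{"claw": 255, "dp": [0, 0, -0.02], "roll": -0.12}, {"claw": 255, "dp": [0, 0, -0.04], "roll": -0.24}, {"claw": 255, "dp": [0, 0, -0.06], "roll": -0.36}, {"claw": 255, "dp": [0, 0, -0.08], "roll": -0.48}, {"claw": 255, "dp": [0, 0, -0.1], "roll": -0.6}, {"claw": 255, "dp": [0, 0, -0.13], "roll": -0.72}, {"claw": 255, "dp": [0, 0, -0.15], "roll": -0.84}, {"claw": 255, "dp": [0, 0, -0.17], "roll": -0.96}, {"claw": 255, "dp": [0, 0, -0.19], "roll": -1.08}, {"claw": 255, "dp": [0, 0, -0.21], "roll": -1.2}])

```text
time_s: 18.67
tcp_pos: [0.5853, -0.0597, 0.175]
tool_rot: [2.964, -0.472, 0.39]
wrist_force: [-3.5, 1.0, 7.0]
finger_gap: 0.0538
```

jog_arm(steps=[{"claw": 255, "dp": [0, 0, -0.02], "roll": -0.12}, {"claw": 255, "dp": [0, 0, -0.04], "roll": -0.24}, {"claw": 255, "dp": [0, 0, -0.06], "roll": -0.36}, {"claw": 255, "dp": [0, 0, -0.08], "roll": -0.48}, {"claw": 255, "dp": [0, 0, -0.1], "roll": -0.6}, {"claw": 255, "dp": [0, 0, -0.13], "roll": -0.72}, {"claw": 255, "dp": [0, 0, -0.15], "roll": -0.84}, {"claw": 255, "dp": [0, 0, -0.17], "roll": -0.96}, {"claw": 255, "dp": [0, 0, -0.19], "roll": -1.08}, {"claw": 255, "dp": [0, 0, -0.21], "roll": -1.2}])

```text
time_s: 19.5
tcp_pos: [0.5846, -0.0594, 0.177]
tool_rot: [2.639, -0.018, 1.551]
wrist_force: [-0.4, 4.4, 5.1]
finger_gap: 0.0536
```

```bash
python3 -c "
from h import *
show()"
```

```text
19.5 q [-0.42  -0.047  2.036  0.314  0.714 -0.588] p [ 0.5846 -0.0594  0.177 ] 
 z [ 0.482  0.007 -0.876] y [ 0.876 -0.026  0.481] F [-0.4  4.4  5.1] T [ 0.6  -0.22  0.11] gap 0.0536
```

jog_arm(steps=[{"claw": 255, "dp": [0, 0, -0.02], "roll": -0.12}, {"claw": 255, "dp": [0, 0, -0.05], "roll": -0.24}, {"claw": 255, "dp": [0, 0, -0.07], "roll": -0.36}, {"claw": 255, "dp": [0, 0, -0.1], "roll": -0.48}, {"claw": 255, "dp": [0, 0, -0.12], "roll": -0.6}, {"claw": 255, "dp": [0, 0, -0.14], "roll": -0.72}, {"claw": 255, "dp": [0, 0, -0.17], "roll": -0.84}, {"claw": 255, "dp": [0, 0, -0.19], "roll": -0.96}, {"claw": 255, "dp": [0, 0, -0.21], "roll": -1.08}, {"claw": 255, "dp": [0, 0, -0.23], "roll": -1.2}])

```text
time_s: 20.33
tcp_pos: [0.5832, -0.0586, 0.1787]
tool_rot: [2.926, 0.457, 2.697]
wrist_force: [-0.9, 4.4, 4.8]
finger_gap: 0.0534
```

jog_arm(steps=[{"claw": 255, "dp": [0, 0, -0.02], "roll": -0.12}, {"claw": 255, "dp": [0, 0, -0.05], "roll": -0.24}, {"claw": 255, "dp": [0, 0, -0.07], "roll": -0.36}, {"claw": 255, "dp": [0, 0, -0.1], "roll": -0.48}, {"claw": 255, "dp": [0, 0, -0.12], "roll": -0.6}, {"claw": 255, "dp": [0, 0, -0.14], "roll": -0.72}, {"claw": 255, "dp": [0, 0, -0.17], "roll": -0.84}, {"claw": 255, "dp": [0, 0, -0.19], "roll": -0.96}, {"claw": 255, "dp": [0, 0, -0.21], "roll": -1.08}, {"claw": 255, "dp": [0, 0, -0.23], "roll": -1.2}])

```text
time_s: 21.17
tcp_pos: [0.5817, -0.0594, 0.1802]
tool_rot: [-2.77, 0.344, -2.271]
wrist_force: [-2.6, 2.4, 3.9]
finger_gap: 0.0535
```

```bash
python3 -c "
from h import *
show()"
```

```text
21.1667 q [-0.422 -0.058  2.038  0.311  0.725 -2.987] p [ 0.5817 -0.0594  0.1802] 
 z [ 0.48   0.007 -0.877] y [-0.634  0.694 -0.341] F [-2.6  2.4  3.9] T [0.34 0.28 0.01] gap 0.0535
```

Nominally 1.83 turns done. I lift gently along the axis and watch the force.

jog_arm(steps=[{"claw": 255, "dp": [0, 0, -0.1], "roll": 0}, {"claw": 255, "dp": [0, 0, -0.2], "roll": 0}, {"claw": 255, "dp": [0, 0, -0.3], "roll": 0}, {"claw": 255, "dp": [0, 0, -0.4], "roll": 0}, {"claw": 255, "dp": [0, 0, -0.4], "roll": 0}])

```text
time_s: 21.58
tcp_pos: [0.5795, -0.0597, 0.1835]
tool_rot: [-2.773, 0.346, -2.279]
wrist_force: [-0.1, -0.3, -1.0]
finger_gap: 0.0533
```

```bash
python3 -c "
from h import *
show()"
```

```text
21.5833 q [-0.425 -0.068  2.04   0.308  0.734 -2.977] p [ 0.5795 -0.0597  0.1835] 
 z [ 0.479  0.006 -0.878] y [-0.629  0.7   -0.338] F [-0.1 -0.3 -1. ] T [ 0.07  0.26 -0.04] gap 0.0533
```

jog_arm(steps=[{"claw": 255, "dp": [0, 0, -0.1], "roll": 0}, {"claw": 255, "dp": [0, 0, -0.2], "roll": 0}, {"claw": 255, "dp": [0, 0, -0.3], "roll": 0}, {"claw": 255, "dp": [0, 0, -0.3], "roll": 0}])

```text
time_s: 21.92
tcp_pos: [0.578, -0.0597, 0.1862]
tool_rot: [-2.773, 0.346, -2.278]
wrist_force: [-1.6, 0.7, -0.3]
finger_gap: 0.0534
```

```bash
python3 -c "
from h import *
show()"
```

```text
21.9167 q [-0.426 -0.076  2.041  0.307  0.74  -2.977] p [ 0.578  -0.0597  0.1862] 
 z [ 0.479  0.006 -0.878] y [-0.63   0.699 -0.339] F [-1.6  0.7 -0.3] T [0.1  0.28 0.06] gap 0.0534
```

The cap is free: 7 mm of lift with no force. I lift it clear.

jog_arm(steps=[{"claw": 255, "dp": [0, 0, -0.5], "roll": 0}, {"claw": 255, "dp": [0, 0, -1], "roll": 0}, {"claw": 255, "dp": [0, 0, -1.6], "roll": 0}, {"claw": 255, "dp": [0, 0, -2.3], "roll": 0}, {"claw": 255, "dp": [0, 0, -3.2], "roll": 0}, {"claw": 255, "dp": [0, 0, -4.5], "roll": 0}, {"claw": 255, "dp": [0, 0, -6], "roll": 0}, {"claw": 255, "dp": [0, 0, -8], "roll": 0}])

```text
time_s: 22.58
tcp_pos: [0.5388, -0.06, 0.2566]
tool_rot: [-2.774, 0.346, -2.278]
wrist_force: [0.7, 0.6, -0.0]
finger_gap: 0.0536
```

```bash
python3 -c "
from h import *
show()
a=get_image('side')[0];b=get_image('top')[0]
cv2.imwrite('pics/lift.png',np.hstack([cv2.resize(x,(400,400),interpolation=2) for x in (a[110:250,280:420],b[110:250,265:405])])[...,::-1])
print(rel([.38,-.06,.38]))"
```

```text
22.5833 q [-0.47  -0.268  2.051  0.282  0.929 -2.96 ] p [ 0.5388 -0.06    0.2566] 
 z [ 0.478  0.007 -0.878] y [-0.63   0.699 -0.338] F [ 0.7  0.6 -0. ] T [0.01 0.23 0.06] gap 0.0536
[  5.65   6.02 -18.24]
```

View pics/lift.png

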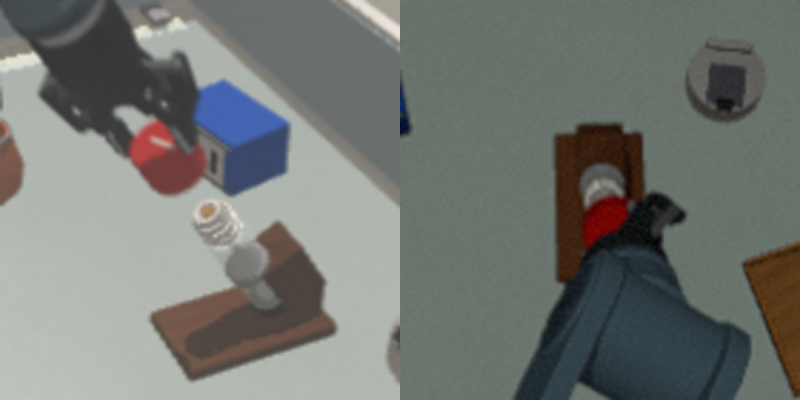

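The side crop shows the cap (168,157) held clear of the bare threaded neck (218,222). Next I pull inward to the arm's inner limit, so the same effect stands the tool upright again.

jog_arm(steps=[{"claw": 255, "dp": [0.6, 0.6, -1.8], "roll": 0.12}, {"claw": 255, "dp": [1.2, 1.2, -3.6], "roll": 0.24}, {"claw": 255, "dp": [1.8, 1.8, -5.5], "roll": 0.36}, {"claw": 255, "dp": [2.4, 2.4, -7.3], "roll": 0.48}, {"claw": 255, "dp": [3, 3, -9.1], "roll": 0.6}, {"claw": 255, "dp": [3.6, 3.6, -11], "roll": 0.72}, {"claw": 255, "dp": [4.2, 4.2, -13], "roll": 0.84}, {"claw": 255, "dp": [4.8, 4.8, -15], "roll": 0.96}, {"claw": 255, "dp": [5.4, 5.4, -16.5], "roll": 1.08}, {"claw": 255, "dp": [5.7, 6, -18.2], "roll": 1.2}])

```text
time_s: 23.52
tcp_pos: [0.379, -0.0601, 0.3763]
tool_rot: [2.922, 0.453, 2.683]
wrist_force: [-0.7, -0.9, -0.1]
finger_gap: 0.0536
```

```bash
python3 -c "
from h import *
show()
print(rel([.2,-.06,.32]))"
```

```text
23.5167 q [-0.809 -0.821  2.128  0.36   1.484 -1.939] p [ 0.379  -0.0601  0.3763] 
 z [ 0.479  0.006 -0.878] y [0.347 0.917 0.195] F [-0.7 -0.9 -0.1] T [-0.01  0.27  0.  ] gap 0.0536
[16.9  -7.3  -3.64]
```

jog_arm(steps=[{"claw": 255, "dp": [1.2, 2.7, 0], "roll": 0.12}, {"claw": 255, "dp": [2.4, 5.5, 0], "roll": 0.24}, {"claw": 255, "dp": [3.6, 8.3, 0], "roll": 0.36}, {"claw": 255, "dp": [4.8, 11, 0], "roll": 0.48}, {"claw": 255, "dp": [6, 13.8, 0], "roll": 0.6}, {"claw": 255, "dp": [7.2, 16.5, 0.1], "roll": 0.72}, {"claw": 255, "dp": [7.2, 16.5, 0.1], "roll": 0.84}])

```text
time_s: 24.1
tcp_pos: [0.3787, 0.1092, 0.3756]
tool_rot: [2.72, 0.268, 2.116]
wrist_force: [1.2, -0.1, -1.0]
finger_gap: 0.0533
```

```bash
python3 -c "
from h import *
show()
print(rel([.1,.12,.34]))"
```

```text
24.1 q [-0.048 -0.763  2.105  0.03   1.305 -0.652] p [0.3787 0.1092 0.3756] 
 z [ 0.475  0.006 -0.88 ] y [0.724 0.566 0.395] F [ 1.2 -0.1 -1. ] T [-0.04  0.25 -0.01] gap 0.0533
[ 15.77 -20.97 -10.11]
```

jog_arm(steps=[{"claw": 255, "dp": [14.5, -19, -2], "roll": 0}, {"claw": 255, "dp": [14.5, -19, -2], "roll": 0}])

```text
time_s: 24.27
tcp_pos: [0.3205, 0.1246, 0.342]
tool_rot: [2.745, 0.268, 2.116]
wrist_force: [-0.2, 0.3, -1.1]
finger_gap: 0.0534
```

jog_arm(steps=[{"claw": 255, "dp": [14.5, -19, -2], "roll": 0}, {"claw": 255, "dp": [14.5, -19, -2], "roll": 0}])

```text
time_s: 24.43
tcp_pos: [0.2763, 0.1633, 0.3138]
tool_rot: [2.76, 0.278, 2.112]
wrist_force: [0.5, 1.6, -1.5]
finger_gap: 0.0534
```

```bash
python3 -c "
from h import *
show()"
```

```text
24.4333 q [ 0.347 -0.894  2.265 -0.184  1.339 -0.245] p [0.2763 0.1633 0.3138] 
 z [ 0.45  -0.026 -0.892] y [0.743 0.565 0.358] F [ 0.5  1.6 -1.5] T [0.02 0.26 0.09] gap 0.0534
```

jog_arm(steps=[{"claw": 255, "dp": [7, -22, -12], "roll": 0}])

```text
time_s: 24.52
tcp_pos: [0.246, 0.1743, 0.3129]
tool_rot: [2.782, 0.285, 2.112]
wrist_force: [-1.0, 1.9, -1.8]
finger_gap: 0.0534
```

jog_arm(steps=[{"claw": 255, "dp": [7, -22, -12], "roll": 0}])

```text
time_s: 24.6
tcp_pos: [0.2154, 0.1827, 0.318]
tool_rot: [2.791, 0.295, 2.108]
wrist_force: [0.6, 2.4, -0.6]
finger_gap: 0.0529
```

jog_arm(steps=[{"claw": 255, "dp": [7, -22, -12], "roll": 0}])

```text
time_s: 24.68
tcp_pos: [0.1835, 0.188, 0.3216]
tool_rot: [2.797, 0.302, 2.106]
wrist_force: [0.2, 1.8, -0.2]
finger_gap: 0.0536
```

```bash
python3 -c "
from h import *
show()"
```

```text
24.6833 q [ 0.794 -0.894  2.246 -0.366  1.516  0.176] p [0.1835 0.188  0.3216] 
 z [ 0.433 -0.068 -0.899] y [0.759 0.566 0.323] F [ 0.2  1.8 -0.2] T [0.08 0.27 0.  ] gap 0.0536
```

```bash
python3 -c "
from h import *
s=show()
print(rel([.34,.10,.33]));Q=R.from_euler('xyz',s['tool_rot']).inv()
print(Q.apply([-.94,-.34,0])*6,Q.apply([-.94,-.5,0])*6)"
```

```text
24.6833 q [ 0.794 -0.894  2.246 -0.366  1.516  0.176] p [0.1835 0.188  0.3216] 
 z [ 0.433 -0.068 -0.899] y [0.759 0.566 0.323] F [ 0.2  1.8 -0.2] T [0.08 0.27 0.  ] gap 0.0536
[-15.1    7.16   6.62]
[ 1.06861628 -5.43315377 -2.30436529] [ 0.27996552 -5.97658279 -2.23867762]
```

jog_arm(steps=[{"claw": 255, "dp": [-3, 1.5, 1.3], "roll": 0}, {"claw": 255, "dp": [-6, 3, 2.6], "roll": 0}, {"claw": 255, "dp": [-9, 4.4, 4], "roll": 0}, {"claw": 255, "dp": [-12, 5.8, 5.3], "roll": 0}, {"claw": 255, "dp": [-15, 7.2, 6.6], "roll": 0}, {"claw": 255, "dp": [-15, 7.2, 6.6], "roll": 0}])

```text
time_s: 25.18
tcp_pos: [0.3444, 0.0967, 0.3305]
tool_rot: [2.796, 0.304, 2.099]
wrist_force: [-0.4, -0.4, -0.4]
finger_gap: 0.0535
```

jog_arm(steps=[{"claw": 255, "dp": [0.7, -5.7, -2.3], "roll": 0}])

```text
time_s: 25.27
tcp_pos: [0.3191, 0.0909, 0.3296]
tool_rot: [2.815, 0.299, 2.101]
wrist_force: [-1.1, -0.7, 1.2]
finger_gap: 0.0531
```

jog_arm(steps=[{"claw": 255, "dp": [0.7, -5.7, -2.3], "roll": 0}])

```text
time_s: 25.35
tcp_pos: [0.3036, 0.0931, 0.3323]
tool_rot: [2.843, 0.301, 2.1]
wrist_force: [-0.1, 0.4, -1.1]
finger_gap: 0.0535
```

jog_arm(steps=[{"claw": 255, "dp": [0.7, -5.7, -2.3], "roll": 0}])

```text
time_s: 25.43
tcp_pos: [0.2901, 0.0977, 0.3375]
tool_rot: [2.866, 0.306, 2.1]
wrist_force: [0.2, 0.1, -0.0]
finger_gap: 0.0536
```

```bash
python3 -c "
from h import *
s=show()"
```

```text
25.4333 q [ 0.098 -0.894  2.204 -0.152  1.451 -0.484] p [0.2901 0.0977 0.3375] 
 z [ 0.381 -0.113 -0.917] y [0.789 0.556 0.26 ] F [ 0.2  0.1 -0. ] T [ 0.13  0.21 -0.02] gap 0.0536
```

```bash
python3 -c "
from h import *
s=state()
print(rel([.318,.025,.335]));Q=R.from_euler('xyz',s['tool_rot']).inv()
print(Q.apply([-.95,-.25,0])*6)"
```

```text
[-7.25 -1.9   2.11]
[ 1.50747424 -5.33369633 -2.00479546]
```

jog_arm(steps=[{"claw": 255, "dp": [-3.6, -1, 1], "roll": 0}, {"claw": 255, "dp": [-7.2, -1.9, 2.1], "roll": 0}, {"claw": 255, "dp": [-7.2, -1.9, 2.1], "roll": 0}])

```text
time_s: 25.68
tcp_pos: [0.327, 0.0301, 0.3361]
tool_rot: [2.87, 0.306, 2.112]
wrist_force: [-0.5, -0.0, -0.7]
finger_gap: 0.0535
```

jog_arm(steps=[{"claw": 255, "dp": [1.5, -5.3, -2], "roll": 0}])

```text
time_s: 25.77
tcp_pos: [0.3173, 0.0275, 0.3379]
tool_rot: [2.899, 0.298, 2.104]
wrist_force: [-1.3, 1.0, -1.2]
finger_gap: 0.053
```

jog_arm(steps=[{"claw": 255, "dp": [1.5, -5.3, -2], "roll": 0}])

```text
time_s: 25.85
tcp_pos: [0.3065, 0.029, 0.3427]
tool_rot: [2.927, 0.292, 2.105]
wrist_force: [0.6, 1.0, -0.8]
finger_gap: 0.0534
```

jog_arm(steps=[{"claw": 255, "dp": [1.5, -5.3, -2], "roll": 0}])

```text
time_s: 25.93
tcp_pos: [0.2956, 0.0312, 0.349]
tool_rot: [2.953, 0.288, 2.107]
wrist_force: [1.2, -0.1, -1.1]
finger_gap: 0.0534
```

jog_arm(steps=[{"claw": 255, "dp": [1.5, -5.3, -2], "roll": 0}])

```text
time_s: 26.02
tcp_pos: [0.2839, 0.0342, 0.3566]
tool_rot: [2.98, 0.284, 2.108]
wrist_force: [0.7, -0.3, -1.3]
finger_gap: 0.0535
```

```bash
python3 -c "
from h import *
s=show()"
```

```text
26.0167 q [-0.178 -0.893  2.148 -0.103  1.577 -0.756] p [0.2839 0.0342 0.3566] 
 z [ 0.28  -0.155 -0.947] y [0.825 0.544 0.154] F [ 0.7 -0.3 -1.3] T [0.07 0.09 0.04] gap 0.0535
```

```bash
python3 -c "
from h import *
s=state()
print(rel([.305,-.062,.352]));Q=R.from_euler('xyz',s['tool_rot']).inv()
print(Q.apply([-.995,.05,0])*6)"
```

```text
[-8.84 -3.57  2.52]
[ 3.18185845 -4.75988429 -1.71760831]
```

jog_arm(steps=[{"claw": 255, "dp": [-3, -1.2, 0.8], "roll": 0}, {"claw": 255, "dp": [-6, -2.4, 1.6], "roll": 0}, {"claw": 255, "dp": [-8.8, -3.6, 2.5], "roll": 0}, {"claw": 255, "dp": [-8.8, -3.6, 2.5], "roll": 0}])

```text
time_s: 26.35
tcp_pos: [0.3046, -0.0678, 0.3514]
tool_rot: [2.98, 0.285, 2.097]
wrist_force: [-1.4, 0.2, -0.9]
finger_gap: 0.0532
```

jog_arm(steps=[{"claw": 255, "dp": [3.2, -4.8, -1.7], "roll": 0}])

```text
time_s: 26.43
tcp_pos: [0.2934, -0.0638, 0.3544]
tool_rot: [3.001, 0.268, 2.103]
wrist_force: [-0.7, -0.2, -1.5]
finger_gap: 0.0533
```

jog_arm(steps=[{"claw": 255, "dp": [3.2, -4.8, -1.7], "roll": 0}])

```text
time_s: 26.52
tcp_pos: [0.2832, -0.0618, 0.3603]
tool_rot: [3.024, 0.252, 2.109]
wrist_force: [-0.9, 0.4, -1.1]
finger_gap: 0.0533
```

jog_arm(steps=[{"claw": 255, "dp": [3.2, -4.8, -1.7], "roll": 0}])

```text
time_s: 26.6
tcp_pos: [0.2735, -0.0604, 0.3675]
tool_rot: [3.047, 0.237, 2.113]
wrist_force: [-0.7, 0.7, -0.8]
finger_gap: 0.0534
```

jog_arm(steps=[{"claw": 255, "dp": [3.2, -4.8, -1.7], "roll": 0}])

```text
time_s: 26.68
tcp_pos: [0.2633, -0.0592, 0.3761]
tool_rot: [3.069, 0.222, 2.116]
wrist_force: [-0.4, 0.3, -1.1]
finger_gap: 0.0534
```

```bash
python3 -c "
from h import *
s=show()"
```

```text
26.6833 q [-0.657 -0.894  2.094 -0.012  1.708 -1.213] p [ 0.2633 -0.0592  0.3761] 
 z [ 0.176 -0.15  -0.973] y [0.845 0.53  0.07 ] F [-0.4  0.3 -1.1] T [ 0.08  0.1  -0.02] gap 0.0534
```

```bash
python3 -c "
from h import *
s=state()
print(rel([.305,-.094,.355]));Q=R.from_euler('xyz',s['tool_rot']).inv()
print(Q.apply([-.96,.28,0])*6)"
```

```text
[-4.55  1.53  3.31]
[ 4.31326389 -3.97453565 -1.26444496]
```

jog_arm(steps=[{"claw": 255, "dp": [-2.3, 0.8, 1.6], "roll": 0}, {"claw": 255, "dp": [-4.5, 1.5, 3.3], "roll": 0}, {"claw": 255, "dp": [-4.5, 1.5, 3.3], "roll": 0}])

```text
time_s: 26.93
tcp_pos: [0.3064, -0.0948, 0.3527]
tool_rot: [3.069, 0.22, 2.116]
wrist_force: [-0.3, 0.3, -1.1]
finger_gap: 0.0534
```

jog_arm(steps=[{"claw": 255, "dp": [4.3, -4, -1.3], "roll": 0}])

```text
time_s: 27.02
tcp_pos: [0.2673, -0.0825, 0.3506]
tool_rot: [3.072, 0.206, 2.121]
wrist_force: [-2.6, -0.3, 0.7]
finger_gap: 0.0534
```

jog_arm(steps=[{"claw": 255, "dp": [4.3, -4, -1.3], "roll": 0}])

```text
time_s: 27.1
tcp_pos: [0.2531, -0.0746, 0.3567]
tool_rot: [3.094, 0.196, 2.114]
wrist_force: [0.3, -1.3, 0.7]
finger_gap: 0.0537
```

jog_arm(steps=[{"claw": 255, "dp": [4.3, -4, -1.3], "roll": 0}])

```text
time_s: 27.18
tcp_pos: [0.2458, -0.0661, 0.3653]
tool_rot: [3.113, 0.187, 2.114]
wrist_force: [-0.0, -0.0, -0.3]
finger_gap: 0.0536
```

jog_arm(steps=[{"claw": 255, "dp": [4.3, -4, -1.3], "roll": 0}])

```text
time_s: 27.27
tcp_pos: [0.2368, -0.0554, 0.3739]
tool_rot: [3.134, 0.173, 2.116]
wrist_force: [-0.2, 0.6, -0.5]
finger_gap: 0.0533
```

jog_arm(steps=[{"claw": 255, "dp": [4.3, -4, -1.3], "roll": 0}])

```text
time_s: 27.35
tcp_pos: [0.2269, -0.0428, 0.3834]
tool_rot: [-3.128, 0.161, 2.117]
wrist_force: [-0.5, 1.1, -0.4]
finger_gap: 0.0535
```

```bash
python3 -c "
from h import *
s=show()"
```

```text
27.35 q [-0.595 -0.894  2.071 -0.082  1.824 -1.166] p [ 0.2269 -0.0428  0.3834] 
 z [ 0.071 -0.144 -0.987] y [ 0.856  0.517 -0.014] F [-0.5  1.1 -0.4] T [ 0.06  0.01 -0.01] gap 0.0535
```

```bash
python3 -c "
from h import *
s=state()
print(rel([.15,-.30,.36]));Q=R.from_euler('xyz',s['tool_rot']).inv()
print(Q.apply([-.42,.91,0])*6)"
```

```text
[-17.39 -19.86   5.46]
[ 5.89794724  0.66776096 -0.96452768]
```

jog_arm(steps=[{"claw": 255, "dp": [-3.7, -1.1, 1.5], "roll": 0}, {"claw": 255, "dp": [-7.5, -2.2, 3], "roll": 0}, {"claw": 255, "dp": [-11.2, -3.3, 4.5], "roll": 0}, {"claw": 255, "dp": [-15, -4.4, 5.3], "roll": 0}, {"claw": 255, "dp": [-16, -8, 5.3], "roll": 0}, {"claw": 255, "dp": [-17, -12, 5.4], "roll": 0}, {"claw": 255, "dp": [-17.4, -16, 5.4], "roll": 0}, {"claw": 255, "dp": [-17.4, -19.8, 5.4], "roll": 0}, {"claw": 255, "dp": [-17.4, -19.8, 5.4], "roll": 0}])

```text
time_s: 28.1
tcp_pos: [0.1453, -0.3037, 0.3603]
tool_rot: [-3.127, 0.16, 2.104]
wrist_force: [0.5, 0.2, -0.6]
finger_gap: 0.0536
```

jog_arm(steps=[{"claw": 255, "dp": [5.9, 0.7, -1], "roll": 0}])

```text
time_s: 28.18
tcp_pos: [0.133, -0.2656, 0.3575]
tool_rot: [-3.136, 0.152, 2.11]
wrist_force: [-1.7, 1.1, 1.2]
finger_gap: 0.0534
```

jog_arm(steps=[{"claw": 255, "dp": [5.9, 0.7, -1], "roll": 0}])

```text
time_s: 28.27
tcp_pos: [0.1194, -0.2282, 0.36]
tool_rot: [-3.135, 0.149, 2.117]
wrist_force: [-1.5, 1.1, 0.4]
finger_gap: 0.0538
```

```bash
python3 -c "
from h import *
s=show()"
```

```text
28.2667 q [-1.693 -0.89   2.114  0.089  1.795 -2.213] p [ 0.1194 -0.2282  0.36  ] 
 z [ 0.071 -0.131 -0.989] y [ 0.855  0.518 -0.007] F [-1.5  1.1  0.4] T [0.1  0.04 0.01] gap 0.0538
```

Now at the limit; five more nudges.

jog_arm(steps=[{"claw": 255, "dp": [5.9, 0.7, -1], "roll": 0}])

```text
time_s: 28.35
tcp_pos: [0.1161, -0.217, 0.3644]
tool_rot: [-3.137, 0.119, 2.112]
wrist_force: [0.2, 0.3, -1.2]
finger_gap: 0.0533
```

jog_arm(steps=[{"claw": 255, "dp": [5.9, 0.7, -1], "roll": 0}])

```text
time_s: 28.43
tcp_pos: [0.115, -0.2077, 0.3737]
tool_rot: [-3.134, 0.098, 2.113]
wrist_force: [-0.4, 0.0, -0.5]
finger_gap: 0.0535
```

jog_arm(steps=[{"claw": 255, "dp": [5.9, 0.7, -1], "roll": 0}])

```text
time_s: 28.52
tcp_pos: [0.114, -0.1965, 0.3833]
tool_rot: [-3.133, 0.073, 2.115]
wrist_force: [0.1, -0.4, -0.9]
finger_gap: 0.0534
```

```bash
python3 -c "
from h import *
s=show();Q=R.from_euler('xyz',s['tool_rot']).inv()
print(rel([.15,-.26,.355]));print(Q.apply([-.42,.91,0])*6)"
```

```text
28.5167 q [-1.652 -0.894  2.064  0.038  1.906 -2.182] p [ 0.114  -0.1965  0.3833] 
 z [ 0.03  -0.067 -0.997] y [ 0.856  0.517 -0.009] F [ 0.1 -0.4 -0.9] T [-0.01 -0.04 -0.  ] gap 0.0534
[-7.07 -0.18  3.36]
[ 5.95960693  0.66871242 -0.44486963]
```

jog_arm(steps=[{"claw": 255, "dp": [5.9, 0.7, -0.5], "roll": 0}])

```text
time_s: 28.6
tcp_pos: [0.1135, -0.1849, 0.391]
tool_rot: [-3.131, 0.048, 2.116]
wrist_force: [-0.1, 0.8, -0.9]
finger_gap: 0.0533
```

jog_arm(steps=[{"claw": 255, "dp": [5.9, 0.7, -0.5], "roll": 0}, {"claw": 255, "dp": [5.9, 0.7, -0.5], "roll": 0}])

```text
time_s: 28.77
tcp_pos: [0.115, -0.168, 0.4034]
tool_rot: [-3.128, 0.016, 2.118]
wrist_force: [0.4, -0.7, 0.3]
finger_gap: 0.0536
```

```bash
python3 -c "
from h import *
s=show();Q=R.from_euler('xyz',s['tool_rot']).inv()
print(rel([.25,-.28,.30]))
m=np.load('top0.npz');print(m['w'][290,388])"
```

```text
28.7667 q [-1.582 -0.894  2.023 -0.003  1.992 -2.13 ] p [ 0.115  -0.168   0.4034] 
 z [-0.003 -0.021 -1.   ] y [ 0.854  0.52  -0.013] F [ 0.4 -0.7  0.3] T [-0.02  0.02  0.04] gap 0.0536
[-16.42   5.84  10.53]
[ 0.28023697 -0.20045237  0.05049939]
```

```bash
python3 -c "
from h import *
print(rel([.30,-.30,.34]),rel([.5035,-.3128,.30]))"
```

```text
[-20.79   9.02   6.56] [-32.4   25.79  10.52]
```

jog_arm(steps=[{"claw": 255, "dp": [-3.2, 1.4, 1], "roll": 0}, {"claw": 255, "dp": [-6.5, 2.8, 2], "roll": 0}, {"claw": 255, "dp": [-9.5, 4.2, 3], "roll": 0}, {"claw": 255, "dp": [-12.5, 5.8, 4], "roll": 0}, {"claw": 255, "dp": [-15.5, 7.5, 5], "roll": 0}, {"claw": 255, "dp": [-18.5, 9.5, 6], "roll": 0}, {"claw": 255, "dp": [-21.5, 12, 7], "roll": 0}, {"claw": 255, "dp": [-24.5, 15, 8], "roll": 0}, {"claw": 255, "dp": [-27, 18, 9], "roll": 0}, {"claw": 255, "dp": [-29.5, 21.5, 10], "roll": 0}])

```text
time_s: 29.6
tcp_pos: [0.451, -0.3105, 0.3039]
tool_rot: [-3.129, 0.016, 2.118]
wrist_force: [-0.3, -0.4, -0.1]
finger_gap: 0.0531
```

```bash
python3 -c "
from h import *
show();print(rel([.5035,-.3128,.09]))"
```

```text
29.6 q [-0.81   0.055  1.583 -0.016  1.491 -1.356] p [ 0.451  -0.3105  0.3039] 
 z [-0.002 -0.02  -1.   ] y [ 0.854  0.52  -0.013] F [-0.3 -0.4 -0.1] T [-0.05  0.04 -0.  ] gap 0.0531
[-2.58  4.63 21.37]
```

jog_arm(steps=[{"claw": 255, "dp": [-0.8, 1.5, 3.5], "roll": 0}, {"claw": 255, "dp": [-1.6, 3, 7], "roll": 0}, {"claw": 255, "dp": [-2.6, 4.6, 10.5], "roll": 0}, {"claw": 255, "dp": [-2.6, 4.6, 14], "roll": 0}, {"claw": 255, "dp": [-2.6, 4.6, 17], "roll": 0}, {"claw": 255, "dp": [-2.6, 4.6, 19.5], "roll": 0}, {"claw": 255, "dp": [-2.6, 4.6, 21], "roll": 0}, {"claw": 255, "dp": [-2.6, 4.6, 21.4], "roll": 0}, {"claw": 255, "dp": [-2.6, 4.6, 21.4], "roll": 0}])

```text
time_s: 30.35
tcp_pos: [0.5005, -0.3122, 0.0895]
tool_rot: [-3.128, 0.013, 2.118]
wrist_force: [0.2, -0.3, -0.9]
finger_gap: 0.0536
```

```bash
python3 - <<'E'
from h import *
show()
rgb,d,w=cloud('side');h=cv2.cvtColor(rgb,cv2.COLOR_RGB2HSV)
m=((h[...,0]<6)|(h[...,0]>172))&(h[...,1]>150)&(np.hypot(w[...,0]-.503,w[...,1]+.313)<.08)&(w[...,2]>.03)
print(m.sum(),np.percentile(w[m],[2,50,98],axis=0).round(4))
a=rgb[220:360,300:440];b=get_image('top')[0][150:270,360:480]
cv2.imwrite('pics/tray.png',np.hstack([cv2.resize(x,(400,400),interpolation=2) for x in (a,b)])[...,::-1])
E
```

```text
30.35 q [-0.749  0.36   1.675 -0.018  1.098 -1.288] p [ 0.5005 -0.3122  0.0895] 
 z [-0.004 -0.018 -1.   ] y [ 0.854  0.52  -0.013] F [ 0.2 -0.3 -0.9] T [-0.02  0.    0.03] gap 0.0536Traceback (most recent call last):
  File "<stdin>", line 5, in <module>
    return _quantile_unchecked(
        a, q, axis, out, overwrite_input, method, keepdims, weights)
    return _ureduce(a,
                    func=_quantile_ureduce_func,
    ...<5 lines>...
                    overwrite_input=overwrite_input,
                    method=method)
    r = func(a, **kwargs)
    result = _quantile(arr,
                       quantiles=q,
    ...<2 lines>...
                       out=out,
                       weights=wgt)
    slices_having_nans = np.isnan(arr[-1, ...])
                                  ~~~^^^^^^^^^
IndexError: index -1 is out of bounds for axis 0 with size 0
```

```bash
python3 - <<'E'
from h import *
a=get_image('side')[0][200:360,290:450];b=get_image('top')[0][150:270,360:480]
cv2.imwrite('pics/tray.png',np.hstack([cv2.resize(x,(400,400),interpolation=2) for x in (a,b)])[...,::-1])
E
```

```text
(no output)
```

View pics/tray.png

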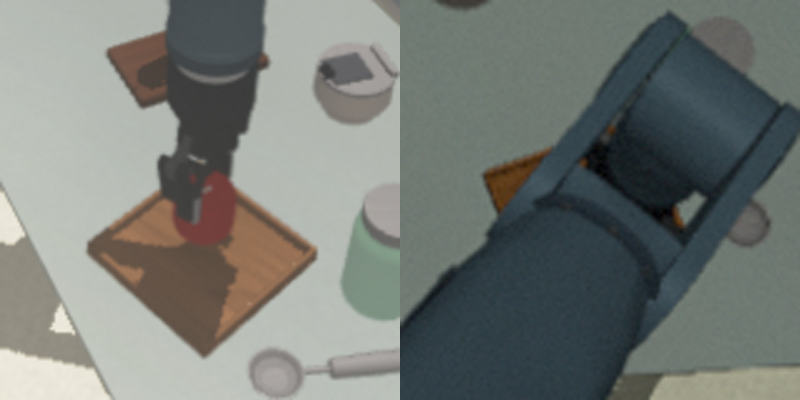

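The cap (205,208) hangs upright over the tray, with the hand clear of the jar and spoon. I lower it gently and feel for contact.

jog_arm(steps=[{"claw": 255, "dp": [0, 0, 1], "roll": 0}, {"claw": 255, "dp": [0, 0, 2], "roll": 0}, {"claw": 255, "dp": [0, 0, 3], "roll": 0}, {"claw": 255, "dp": [0, 0, 3.6], "roll": 0}, {"claw": 255, "dp": [0, 0, 4], "roll": 0}, {"claw": 255, "dp": [0, 0, 4.2], "roll": 0}, {"claw": 255, "dp": [0, 0, 4.3], "roll": 0}, {"claw": 255, "dp": [0, 0, 4.3], "roll": 0}])

```text
time_s: 31.17
tcp_pos: [0.5011, -0.3143, 0.0481]
tool_rot: [-3.129, 0.016, 2.118]
wrist_force: [-1.1, 0.1, -0.7]
finger_gap: 0.0536
```

```bash
cat > m.py <<'E'
from h import *
show()
rgb,d,w=cloud('side');h=cv2.cvtColor(rgb,cv2.COLOR_RGB2HSV)
m=((h[...,0]<8)|(h[...,0]>170))&(h[...,1]>110)&(np.hypot(w[...,0]-.503,w[...,1]+.313)<.08)
print(m.sum(),np.percentile(w[m],[2,50,98],axis=0).round(4) if m.any() else '')
E
python3 m.py
```

```text
31.1667 q [-0.751  0.422  1.689 -0.019  1.019 -1.289] p [ 0.5011 -0.3143  0.0481] 
 z [-0.002 -0.02  -1.   ] y [ 0.854  0.52  -0.012] F [-1.1  0.1 -0.7] T [ 0.01 -0.05 -0.  ] gap 0.0536
322 [[ 0.475  -0.3449  0.0291]
 [ 0.5022 -0.3365  0.0641]
 [ 0.5258 -0.3069  0.0728]]
```

jog_arm(steps=[{"claw": 255, "dp": [0, 0, 0.3], "roll": 0}, {"claw": 255, "dp": [0, 0, 0.6], "roll": 0}, {"claw": 255, "dp": [0, 0, 0.8], "roll": 0}, {"claw": 255, "dp": [0, 0, 0.9], "roll": 0}, {"claw": 255, "dp": [0, 0, 0.9], "roll": 0}])

```text
time_s: 31.63
tcp_pos: [0.5012, -0.3147, 0.0394]
tool_rot: [-3.129, 0.017, 2.118]
wrist_force: [-0.4, 0.2, 2.5]
finger_gap: 0.0529
```

jog_arm(steps=[{"claw": 255, "dp": [0, 0, 0.07], "roll": 0}, {"claw": 255, "dp": [0, 0, 0.15], "roll": 0}, {"claw": 255, "dp": [0, 0, 0.15], "roll": 0}])

```text
time_s: 31.88
tcp_pos: [0.5015, -0.3152, 0.0393]
tool_rot: [-3.129, 0.018, 2.118]
wrist_force: [-3.0, 1.1, 10.6]
finger_gap: 0.0535
```

```bash
python3 m.py
```

```text
31.8833 q [-0.752  0.436  1.691 -0.02   1.001 -1.288] p [ 0.5015 -0.3152  0.0393] 
 z [-0.001 -0.022 -1.   ] y [ 0.854  0.52  -0.012] F [-3.   1.1 10.6] T [0.3  0.53 0.04] gap 0.0535
315 [[ 0.475  -0.3455  0.0203]
 [ 0.502  -0.3369  0.054 ]
 [ 0.5263 -0.3087  0.0638]]
```

Contact at about 10 N. I relieve the press slightly, open, and back off upward.

jog_arm(steps=[{"claw": 255, "dp": [0, 0, -0.1], "roll": 0}, {"claw": 255, "dp": [0, 0, -0.1], "roll": 0}, {"claw": 120, "dp": [0, 0, -0.1], "roll": 0}, {"claw": 60, "dp": [0, 0, -0.1], "roll": 0}, {"claw": 30, "dp": [0, 0, -0.1], "roll": 0}, {"claw": 0, "dp": [0, 0, -0.1], "roll": 0}, {"claw": 0, "dp": [0, 0, -0.1], "roll": 0}, {"claw": 0, "dp": [0, 0, -0.1], "roll": 0}])

```text
time_s: 32.6
tcp_pos: [0.5009, -0.3143, 0.0384]
tool_rot: [-3.129, 0.016, 2.118]
wrist_force: [-0.4, 0.8, 0.0]
finger_gap: 0.0855
```

```bash
python3 m.py
```

```text
32.6 q [-0.752  0.437  1.692 -0.019  1.001 -1.288] p [ 0.5009 -0.3143  0.0384] 
 z [-0.002 -0.02  -1.   ] y [ 0.854  0.52  -0.013] F [-0.4  0.8  0. ] T [-0.03  0.03  0.  ] gap 0.0855
353 [[ 0.4791 -0.3457  0.0195]
 [ 0.5017 -0.3362  0.0586]
 [ 0.5265 -0.3047  0.0637]]
```

Released without shift. I retreat up and away.

jog_arm(steps=[{"claw": 0, "dp": [0, 0, -1], "roll": 0}, {"claw": 0, "dp": [0, 0, -2.5], "roll": 0}, {"claw": 0, "dp": [0, 0, -4.5], "roll": 0}, {"claw": 0, "dp": [0, 0, -7], "roll": 0}, {"claw": 0, "dp": [0, 0, -10], "roll": 0}, {"claw": 0, "dp": [0, 0, -13.5], "roll": 0}, {"claw": 0, "dp": [0, 0, -17], "roll": 0}, {"claw": 0, "dp": [2, -3, -20], "roll": 0}, {"claw": 0, "dp": [4, -6, -22], "roll": 0}, {"claw": 0, "dp": [6, -9, -23], "roll": 0}])

```text
time_s: 33.48
tcp_pos: [0.3939, -0.3058, 0.2725]
tool_rot: [-3.13, 0.022, 2.12]
wrist_force: [-0.7, -1.0, 0.9]
finger_gap: 0.0854
```

jog_arm(steps=[{"claw": 0, "dp": [3, -2, 0], "roll": 0}, {"claw": 0, "dp": [6, -4, 0], "roll": 0}, {"claw": 0, "dp": [9, -6, 0], "roll": 0}, {"claw": 0, "dp": [12, -6, 0], "roll": 0}, {"claw": 0, "dp": [15, -6, 0], "roll": 0}, {"claw": 0, "dp": [15, -6, 0], "roll": 0}, {"claw": 0, "dp": [15, -6, 0], "roll": 0}, {"claw": 0, "dp": [15, -6, 0], "roll": 0}])

```text
time_s: 34.15
tcp_pos: [0.2648, -0.209, 0.2679]
tool_rot: [-3.129, 0.019, 2.118]
wrist_force: [0.9, 0.7, 0.6]
finger_gap: 0.0856
```

```bash
cat >> m.py <<'E'
cv2.imwrite('pics/end_side.png',rgb[...,::-1])
P=w[m];t=P[P[:,2]>P[:,2].max()-.006];c=t.mean(0);nn=np.linalg.svd(t-c)[2][2];print('top plane',c.round(4),(nn*np.sign(nn[2])).round(3))
cv2.imwrite('pics/end_top.png',get_image('top')[0][...,::-1])
E
python3 m.py
```

```text
34.15 q [-1.012 -0.471  2.087 -0.013  1.506 -1.558] p [ 0.2648 -0.209   0.2679] 
 z [-0.001 -0.023 -1.   ] y [ 0.854  0.52  -0.012] F [0.9 0.7 0.6] T [-0.01  0.01 -0.05] gap 0.0856
560 [[ 0.4741 -0.3452  0.0165]
 [ 0.4966 -0.3273  0.059 ]
 [ 0.5317 -0.2697  0.0631]]
top plane [ 0.5016 -0.3193  0.0611] [0.005 0.006 1.   ]
```

View pics/end_side.png

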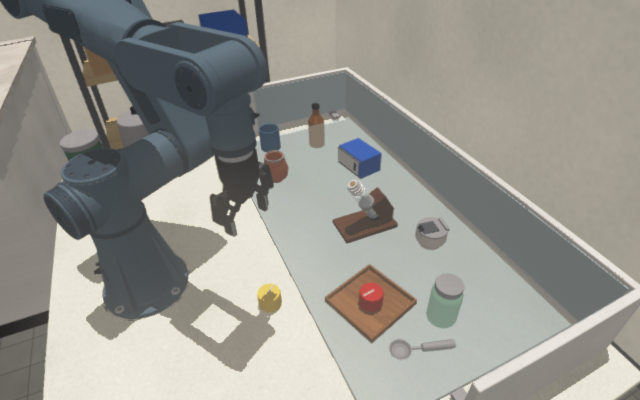

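View pics/end_top.png

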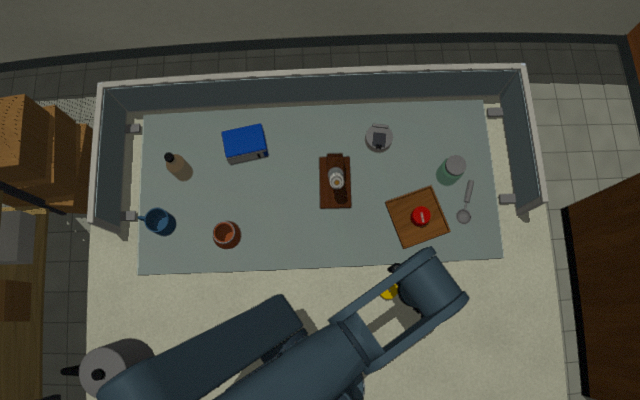

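The cap sits flat in the tray (side (371,296), top (421,217)) and the neck is bare. The bystanders are at their old pixels and the hand is clear, so I hand in the job.

```bash
python3 -c "
from station import *
print(sign_off())"
```

```text
the job is handed in; nothing more can be done
None
```

I unscrewed the red cap, set it mouth down and flat near the middle of the tray, let go of it and handed the job in at about 34 s of the allowed 72 s.

- **Unscrewing:** I turned it about 1.8 turns anticlockwise in two grasps, letting the hand rise with the thread. It then lifted off with no noticeable pull. Wrist force readings stayed below about 12 N throughout.
- **Tool tilt:** the moves offer no tilt command. I leaned the tool to the tube's angle by pushing it out past the arm's reach. Afterwards I stood it nearly upright, within about 1.2°, by pulling it in past the inner reach limit.
- **Setting down:** the cap touched the tray at about 10 N. I eased off a little before opening the fingers, and it did not shift on release.
- **Last checks:**
  - The cap's top face is level to within about half a degree, at about z = 0.061 m.
  - The tube's neck is bare, and the other things on the shelf are where they were in the first pictures.
  - The robot touches nothing, and the wrist force is about zero.

**Possible problem:** joint 2 sat at its lower limit while I stood the tool upright and read −0.894 rad; joint 3 read 0.298 rad at its lower limit while I leaned it. Their listed (rounded) limits are −0.89 and 0.3, so I can't rule out that this counts as passing the range. The gripper also read a 53.5 mm opening on the nominally 58 mm cap. I did not find out why, but it held firmly.

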